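# Hook up the drop guard of a bench corner press

### The job

Open the guard of the corner press and leave it hooked up: swing the folded hold-up bar upright on its stiff pivot, lift the clear drop guard with it, lean the bar over so that its slot goes onto the notched tongue of the dark keeper bracket, and lower it until the guard hangs from the notch by itself, then let go. Do not let the guard slam down, and leave the square, the wood offcut and the blue tray where they lie.

Things in the scene. Friction and masses are not known exactly. Their poses are not given: they have to be found in the camera images.
- press: Bench corner press bolted down, 270 x 290 mm, dark teal. Origin: centre of its underside on the bench; x from its guard side (facing the robot) to its back, y to its left, z up. The guard slides in the plane x = -45 mm between two aluminium columns (26 x 22 mm at y = -108 and 108, tops z = 185 mm). Behind it the ram knob tops at z = 170, the parked lever (x 100 to 212, y -65) at z = 257 mm.
- pivot_shut (a point): Where the hold-up bar's pivot lies while the guard is shut: fixed point of the press at x = -45, y = -45, z = 140 mm of its frame. With the guard raised the pivot is higher by the value of joint guard. The pivot's axis is the press's x.
- notch_mid (a point): Middle of the range where the keeper's notch floor may be: fixed point of the press at x = -45, y = -61, z = 271 mm. The keeper, a dark gallows bracket on the right (-y) column, is clamped up to 18 mm higher or lower than this, differently each time; it must be felt for or seen. Hanging in it the guard is thus 38 to 74 mm up.
- tongue_end (a point): Free end of the keeper's tongue if it is at middle height: x = -45, y = -48, z = 271 mm of the press. The keeper's arm (14 mm wide, 18 tall) runs level from y = -127 to -68; its tongue (9 mm wide, 8 thick, upper face = notch floor) goes on to y = -48 and ends in an upturned tip 6 mm thick, 8 tall. The notch lies between tip and arm, y = -54 to -68 mm.
- guard (a joint): Height of the drop guard (m): 0 shut, at most 0.095. Clear pane 186 x 74 mm with a yellow lower edge; dark top rail 14 mm thick, its upper face at z = 126 mm when shut. 0.3 to 0.6 kg, plus the bar's 0.16 kg; it slides easily (about 1 N) and falls shut when let go unhooked.
- holdbar (a joint): Angle of the hold-up bar (rad): 0 folded, lying level along the top rail towards the press's +y; 1.57 upright; at most 1.95, leaning towards -y over the keeper; about 1.78 when hooked. Stiff pivot (0.16 N m): it stays where it is left. Steel strip 28 mm wide (along the press's x), 8 mm thick; from the pivot: slot right through it 52 to 78 mm, 16 mm wide, red tee grip 106 to 124 mm.
- bar_grip (a point): Centre of the red tee grip at the bar's free end, 115 mm from the pivot. A square bar, 18 x 18 mm across and 92 mm long along the press's x: too long to grasp by its ends, and it does not turn between the fingers. Upright, it covers the strip from above.
- bar_slot (a point): Middle of the slot's upper edge, 78 mm from the pivot: this edge drops into the notch. To go onto the tongue the bar leans from 1.4 or less to about 1.78 with the guard 8 to 14 mm higher than it will hang, then is lowered. At a wrong height the tongue's tip stops the bar early, at about 1.45 to 1.6.
- square: Try square lying flat, dark wooden stock 110 x 22 x 18 mm, steel blade 150 mm. Origin under the stock's centre. Leave alone.
- offcut: Pine moulding offcut 130 x 34 x 28 mm, origin under its centre. Leave alone.
- tray: Blue open fastener tray 120 x 85 x 32 mm, origin under its centre. Leave alone.

How it is judged (in metres and radians):
At the end, for the whole second after the job is handed in: The guard hangs still 34 to 78 mm up (within 5 mm/s), let go, with the bar leaning at 1.66 to 1.88 rad and the upper edge of its slot over the keeper's notch (51 to 71 mm to the right of the press's middle) (value of joint guard between 0.034 and 0.078 m and value of joint holdbar between 1.66 and 1.88 rad and y of bar_slot in the frame of press between -0.071 and -0.051 m and not (velocity of joint guard below -0.005 m/s) and velocity of joint guard below 0.005 m/s); the robot touches nothing.
It fails at once if the guard slams down (faster than 0.5 m/s) (velocity of joint guard below -0.5 m/s).
It fails at once if the square is shifted by more than 15 mm (distance of square from where it was at the start of the episode above 0.015 m).
It fails at once if the offcut is shifted by more than 15 mm (distance of offcut from where it was at the start of the episode above 0.015 m).
It fails at once if the tray is shifted by more than 15 mm (distance of tray from where it was at the start of the episode above 0.015 m).
It also fails if it takes over 61 s, if anything falls off the work surface, if the arm or the gripper's body presses on something with over 40 N, if the wrist force passes 120 N, or if a joint passes its speed limit or range.

### The arm

A 6-joint arm with a two-finger parallel gripper is mounted at the origin on the work surface. World frame = base frame: x ahead of the robot, y to its left, z up, the work surface at z = 0. Lengths are in m, angles in degrees, forces in N, time in s.
With the tool pointing down it reaches from about 0.275 to 1 m from the base axis. Payload 8.4 kg.
Tool frame: the origin (TCP) lies on the centre line of the jaws, within the pads' length; the fingertips stand 14 mm ahead of it and the grasp point (between the pads) lies 5 mm behind it; z points along the fingers, y is the direction in which the jaws open and shut (so a half turn about z gives the same grasp; the last joint's range is limited). The gripper opens to 85 mm and grips with 20 to 120 N. Pads are 22 mm wide; open, the fingers measure 114 mm over their backs; the gripper's body (76 mm by 85 mm) begins 54 mm behind the grasp point. The pads swing forward as they close: fully open they stand 13 mm farther back than shut.
Start: joints at [-75.08, 20.225, 93.587, -0, 66.188, -0.138], TCP at [0.162, -0.604, 0.223] pointing down, gripper open.
Joint ranges: [-150.9, 150.9], [-52.94, 120.26], [3.33, 152.33], [-74.26, 254.26], [0, 154.13], [-172.89, 172.89]. Speed limits (degrees/s): [127.2, 127.2, 159.86, 180, 180, 180].

### API

Orientations are given as [roll, pitch, yaw] about the fixed x, y, z axes, in that order (R = Rz(yaw) Ry(pitch) Rx(roll)).
In Python, from bench import env, vision, job, spotter gives the robot as it stands.
- The arm moves only by the tool apply_moves, never from a script. Its argument "series" is a list that holds one entry, the list of rows, each a list of 7 numbers: the turn, a rotation vector about the tool's x, y, z in rad, then the shift along the tool's x, y, z in m, then the opening, from 0 (shut) to 1 (fully open). In form: [[[wx, wy, wz, dx, dy, dz, hand], ...]]. A call has 1 to 5 rows; each row shifts and turns the commanded pose from where the row before left it, along the tool's axes as they then stand; what a row does not reach is not made up. A row lasts 1/12 s, in which the tool goes at most 41.7 mm and 7.16 degrees, less where a joint would pass 70% of its speed; a pose out of reach is approached as far as the arm can. A call with a gripper value outside its range is refused whole. The fingers move at their own pace and stop on an object; "grip_force" is the grip in N (left out, the last holds). Time passes only in rows, so rows that do not move let the fingers close. It gives the time, the measured TCP pose, the force and the opening at its end, in the units of the state.
- env.get_obs(): the state, without advancing time (a new reading comes with each control period).
- vision.grab_frame(name): name is "scene" or "side" or "wrist"; returns the picture (420x560x3 uint8, red, green, blue); there is no depth.
- vision.camera_model(name): a dict with "K" (3x3 intrinsics, pixels), "origin" and "orientation" of the camera in the world; the wrist camera has in their place "tool_from_camera" (4x4, takes a point from camera to tool coordinates, whose origin is the TCP and whose axes are the flange's). Camera axes: x right, y down, z forward; pixel columns grow to the right and rows downward; lengths in m; the calibration is good to about 2 mm. A picture is of the moment at which its call begins: read the wrist's pose just before it. camera_model takes no time and is no camera call.
- job.sign_off(): hands the job in, once; it reports no verdict.
Trained networks look in the newest picture that a camera, given by its name, has taken for a name from the list of things; names that differ only in an ending like _2 or _b are one class to them, and where a whole thing is asked for, a point or a joint stands for the part that bears it (a point fixed in the world has none). Each returns a list of dicts, best first, with "score" (0 to 1); they miss things now and then, are a little off and sometimes report something else, mostly with a low value. They report only what shows in the picture. A call takes as long as a camera call.
- spotter.find_in(camera, label): "centre" ([column, row] in pixels, amid what is visible of it).
- spotter.spot_point(camera, label): "centre" ([column, row] in pixels: a listed point, or the origin of a listed thing).
The state is a dict: "time": time; "joints": joint angles; "joint_velocities": joint speeds; "effort": joint torques, N m; "tool_pos": TCP position; "ee_rot": TCP orientation; "contact_force": force on the tool from outside, world axes, zero at the start; "moment": the same for the moment, N m; "width": finger opening in m.
Only numpy, scipy, OpenCV 4.12 (cv2) and the standard library are available. Lean on these libraries where they do the work, as an engineer would, in place of code of your own. Each camera call takes 0.05 s, during which the arm holds its last target. There are 200 camera calls.

## Working session

There is one attempt and no reset: what is moved stays moved. The work goes in short steps, Python scripts to look and compute and a tool call to move; the robot and the scene stay as the last step left them, time stands still between calls to the robot, and variables do not carry over. Pictures are saved under pics/ and viewed, about 8 in all and at most 12, crops included, and the job is handed in when it is done.

Besides the shell and the picture viewer there is one more tool, called after "Emit:" by a JSON object that holds its "api" and its "payload". apply_moves: Moves the arm, as the interface text tells. Its arguments: {"type":"object","properties":{"series":{"type":"array"},"grip_force":{"type":"number"}},"required":["series"]}

```bash
ls; mkdir -p pics
python3 - <<'E'
from bench import env, vision, job, spotter
import cv2,numpy as np
print(env.get_obs())
ims=[]
for n in("scene","side"):
    im=vision.grab_frame(n); ims.append(im)
    m=vision.camera_model(n); print(n,m)
    for l in("press","pivot_shut","notch_mid","tongue_end","bar_grip","bar_slot","square","offcut","tray"):
        r=spotter.spot_point(n,l); print(n,l,[(np.round(d["centre"]),round(d["score"],2)) for d in r[:2]])
for n,im in zip(("scene","side"),ims): cv2.imwrite(f"pics/{n}0.png",cv2.resize(im[:,:,::-1],(800,600)))
E
```

```text
pics
{'time': 0.0, 'joints': array([-7.50798778e+01,  2.02607018e+01,  9.36304794e+01, -4.89585683e-04,
        6.61867419e+01, -1.36627289e-01]), 'joint_velocities': array([ 0.02633074, -0.01832996, -0.05427169,  0.04545835,  0.02911516,
        0.00173402]), 'effort': array([-3.03422952e-03, -6.05251908e+01, -3.42075706e+01, -2.58837235e-04,
        9.29475093e-03, -3.21496873e-05]), 'tool_pos': array([ 0.16223936, -0.60306451,  0.22187066]), 'ee_rot': array([-1.79922076e+02,  2.61820147e-04,  1.50569476e+01]), 'contact_force': array([-0.0980914 , -1.01757486, -0.02888688]), 'moment': array([0.01193517, 0.0596664 , 0.04529727]), 'width': 0.08534736035033055}
scene {'K': array([[525.68620524,   0.        , 279.65139122],
       [  0.        , 525.68620524, 207.90777347],
       [  0.        ,   0.        ,   1.        ]]), 'origin': array([ 1.12237326, -0.53190249,  0.98243473]), 'orientation': array([-134.63687023,    0.88388018,   43.92167044])}
scene press [(array([257., 278.]), 0.84)]
scene pivot_shut [(array([226., 237.]), 0.86)]
scene notch_mid []
scene tongue_end [(array([266
[... 269 characters left out ...]
'K': array([[495.76637152,   0.        , 281.96309108],
       [  0.        , 495.76637152, 211.53223075],
       [  0.        ,   0.        ,   1.        ]]), 'origin': array([0.23516421, 0.65556132, 1.02882962]), 'orientation': array([-140.10055048,    0.87608902, -154.21342625])}
side press [(array([292., 244.]), 0.61)]
side pivot_shut [(array([324., 203.]), 0.92)]
side notch_mid [(array([326., 162.]), 0.68)]
side tongue_end [(array([322., 167.]), 0.6), (array([306., 222.]), 0.21)]
side bar_grip [(array([300., 227.]), 0.9)]
side bar_slot [(array([306., 222.]), 0.77)]
side square [(array([361., 183.]), 0.69)]
side offcut [(array([264., 336.]), 0.77)]
side tray [(array([207., 305.]), 0.57)]
```

```bash
cat > h.py <<'E'
import numpy as np, cv2
from scipy.spatial.transform import Rotation as R
from scipy.optimize import least_squares
def rot(e): return R.from_euler('xyz',e,degrees=True).as_matrix()
def cam(name):
    from bench import vision
    m=vision.camera_model(name); return m["K"],np.array(m["origin"]),rot(m["orientation"])
def proj(c,P):
    K,o,r=c; q=(np.atleast_2d(P)-o)@r; q=q@K.T; return q[:,:2]/q[:,2:]
def press2world(p,P):
    x,y,a=p; c,s=np.cos(a),np.sin(a); P=np.atleast_2d(P)
    return np.c_[x+c*P[:,0]-s*P[:,1],y+s*P[:,0]+c*P[:,1],P[:,2]]
E
python3 - <<'E'
from h import *
S,D=cam("scene"),cam("side")
pts={"press":(0,0,0),"pivot":(-.045,-.045,.14),"grip":(-.045,.07,.14),"slot":(-.045,.033,.14)}
ob={"press":((257,278),(292,244)),"pivot":((226,237),(324,203)),"grip":((267,204),(300,227)),"slot":((255,213),(306,222))}
n=list(pts);P=np.array([pts[k] for k in n]);A=np.array([ob[k][0] for k in n]);B=np.array([ob[k][1] for k in n])
f=lambda p:np.r_[(proj(S,press2world(p,P))-A).ravel(),(proj(D,press2world(p,P))-B).ravel()]
best=min((least_squares(f,[.5,-.1,a],loss="soft_l1") for a in np.arange(-3,3,.7)),key=lambda r:r.cost)
print(best.x,np.degrees(best.x[2]),best.cost,np.round(f(best.x).reshape(2,-1,2),1))
np.save("p.npy",best.x)
for k in n: 
    w=press2world(best.x,pts[k]);print(k,w)
for k,v in {"notch":(-.045,-.061,.271),"leverA":(.1,-.065,.257)}.items(): print(k,proj(S,press2world(best.x,v)),proj(D,press2world(best.x,v)))
E
```

```text
[ 0.54543937 -0.02900825 -0.07488579] -4.290639607675459 31.26494721041433 [[[ 0.7 -0.2]
  [-0.5 -0.2]
  [-1.2  7.4]
  [-1.8  6.3]]

 [[ 3.3  0. ]
  [-2.5  0.2]
  [-2.  10.1]
  [-0.2  3.8]]]
press [[ 0.54543937 -0.02900825  0.        ]]
pivot [[ 0.49719877 -0.07051542  0.14      ]]
grip [[0.50580259 0.04416228 0.14      ]]
slot [[0.50303441 0.00726597 0.14      ]]
notch [[213.26279388 196.28426597]] [[327.57407613 159.07714537]]
leverA [[259.38721561 242.52556468]] [[271.66719467 140.95935079]]
```

View pics/scene0.png

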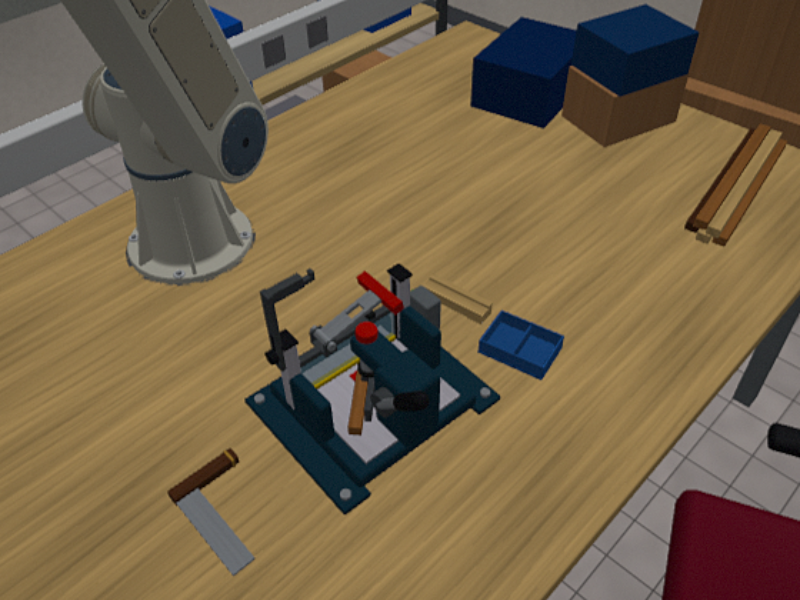

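View pics/side0.png

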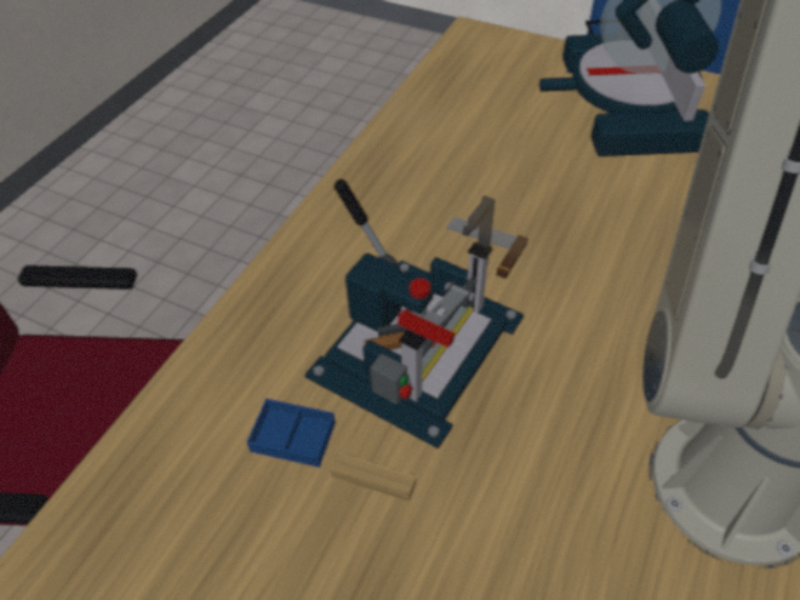

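```bash
python3 - <<'E'
from h import *
S,D=cam("scene"),cam("side")
k=.7
C=[(S,(248,400),(-1,-1)),(S,(347,512),(1,-1)),(S,(498,395),(1,1)),(D,(523,315),(-1,-1)),(D,(440,446),(-1,1)),(D,(307,375),(1,1))]
def f(p):
    r=[]
    for c,o,s in C: r.append(proj(c,press2world(p[:3],(s[0]*.135,s[1]*.145,p[3])))[0]-np.array(o)*k)
    for c,o,q in [(S,(226,237),(-.045,-.045,.14)),(D,(324,203),(-.045,-.045,.14))]: r.append(.5*(proj(c,press2world(p[:3],q))[0]-o))
    return np.ravel(r)
b=least_squares(f,[.545,-.03,-.07,.005]);print(b.x,np.degrees(b.x[2]));print(np.round(f(b.x).reshape(-1,2),1))
p=b.x[:3]; np.save("p.npy",p)
def tri(a,c):
    r=least_squares(lambda X:np.r_[proj(S,X)[0]-a,proj(D,X)[0]-c],[.5,0,.1]);X=r.x
    d=X-[p[0],p[1],0];a=-p[2];return X,[np.cos(a)*d[0]-np.sin(a)*d[1],np.sin(a)*d[0]+np.cos(a)*d[1],d[2]],np.round(r.fun,1)
for n,a,c in [("grip",(267,204),(300,227)),("gripcrop",(380*k,291*k),(426*k,328*k)),("slot",(255,213),(306,222)),("pivot",(226,237),(324,203)),("capR",(288*k,339*k),(481*k,250*k)),("knob",(367*k,325*k),(420*k,282*k))]: print(n,tri(a,c))
print(proj(D,press2world(p,[(-.045,-.061,.271)]))/k,proj(S,press2world(p,[(-.045,-.048,.271)]))/k)
E
python3 - <<'E'
from bench import vision
import cv2
o=[]
for n,c,r in (("scene",180,180),("side",230,120)):
    im=vision.grab_frame(n)[r:r+120,c:c+120,::-1]; o.append(cv2.resize(im,(400,400),interpolation=cv2.INTER_CUBIC))
cv2.imwrite("pics/crop0.png",cv2.hconcat(o))
E
```

```text
[ 0.55388465 -0.03046428 -0.08909215  0.00321973] -5.1046042968786525
[[ 1.8 -2.2]
 [ 4.1 -2.8]
 [-3.6  4.4]
 [-1.5  3.7]
 [ 3.6 -3.1]
 [ 1.8 -2.3]
 [ 0.8  0.9]
 [-2.7 -0.5]]
grip (array([0.5080574 , 0.04038018, 0.16882349]), [np.float64(-0.05194883273312336), np.float64(0.06648603534354), np.float64(0.16882348692358173)], array([-2.2, -0.4, -2.1,  0.6]))
gripcrop (array([0.50687578, 0.04362533, 0.16560275]), [np.float64(-0.05341450716111245), np.float64(0.06961318793409423), np.float64(0.1656027494349626)], array([-0.5, -0.1, -0.5,  0.1]))
slot (array([0.50313535, 0.01144101, 0.15752153]), [np.float64(-0.05427652567873809), np.float64(0.03722370576953392), np.float64(0.15752153313056527)], array([-0.8, -0.2, -0.8,  0.2]))
pivot (array([ 0.49483231, -0.07116022,  0.13934546]), [np.float64(-0.055197245032397514), np.float64(-0.04578867432451448), np.float64(0.1393454619583387)], array([-1.4, -0.4, -1.5,  0.5]))
capR (array([ 0.48962128, -0.12930838,  0.18161318]), [np.float64(-0.055213907425141054), np.float64(-0.10416986261102167), np.float64(0.18161317572838703)], array([-1.6, -0.5, -1.8,  0.7]))
knob (array([ 0.55159286, -0.02852688,  0.17686614]), [np.float64(-0.0024550824103375998), np.float64(0.001725807244277587), np.float64(0.1768661388988076)], array([-0.8, -0.2, -0.8,  0.2]))
[[463.5275466  225.47579337]] [[315.49720052 278.9528249 ]]
```

View pics/crop0.png

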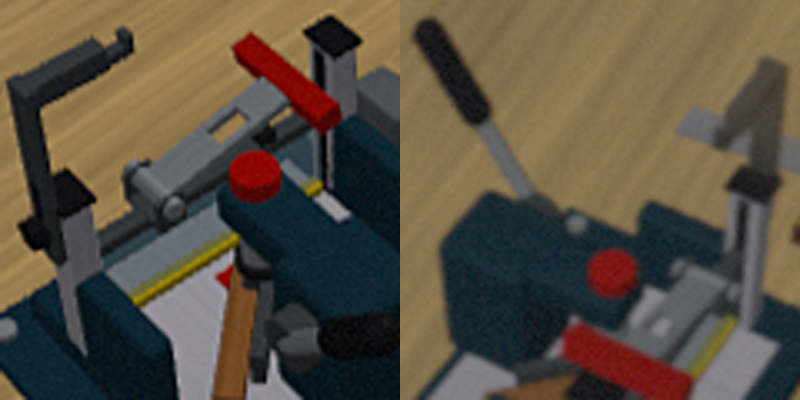

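```bash
cat >> h.py <<'E'
A=-5.2*np.pi/180; UX=np.array([np.cos(A),np.sin(A),0]); UY=np.array([-np.sin(A),np.cos(A),0]); UZ=np.array([0,0,1.])
RP=np.c_[UX,UY,UZ]
def pose():
    from bench import env
    o=env.get_obs(); return np.array(o["tool_pos"]),rot(o["ee_rot"]),o
def rows(pos,Rt,n,hand,start=None):
    p,r=start if start else pose()[:2]
    w=R.from_matrix(r.T@Rt).as_rotvec()/n
    out=[];S=R.from_rotvec(w).as_matrix();d=(np.asarray(pos)-p)/n
    for i in range(n):
        out.append([round(float(v),4) for v in np.r_[w,r.T@d]]+[hand]); r=r@S
    print("step mm",1000*np.linalg.norm(d),"deg",np.degrees(np.linalg.norm(w)))
    for i in range(0,n,5): print(out[i:i+5])
def wcam():
    from bench import vision
    p,r,_=pose(); m=vision.camera_model("wrist"); T=m["tool_from_camera"]
    return m["K"],p+r@T[:3,3],r@T[:3,:3]
E
python3 - <<'E'
from h import *
from bench import vision
print(vision.camera_model("wrist"))
R0=RP@R.from_euler('x',180,degrees=True).as_matrix()
p,r,_=pose()
a=np.array([.20,-.55,.42]); t=np.array([.40,-.02,.45])
rows([.20,-.5,.43],r,6,1)
rows(t,R0,14,1,([.20,-.5,.43],r))
E
```

```text
{'K': array([[327.94820104,   0.        , 282.08921499],
       [  0.        , 327.94820104, 212.9635682 ],
       [  0.        ,   0.        ,   1.        ]]), 'tool_from_camera': array([[ 2.11217738e-04, -9.65700337e-01, -2.59659035e-01,
         6.60692691e-02],
       [ 9.99999545e-01,  4.45613501e-04, -8.43843030e-04,
         3.05630218e-04],
       [ 9.30607070e-04, -2.59658738e-01,  9.65699992e-01,
        -1.50482757e-01],
       [ 0.00000000e+00,  0.00000000e+00,  0.00000000e+00,
         1.00000000e+00]])}
step mm 39.147984594863416 deg 0.0
[[0.0, 0.0, 0.0, 0.0105, -0.015, -0.0346, 1], [0.0, 0.0, 0.0, 0.0105, -0.015, -0.0346, 1], [0.0, 0.0, 0.0, 0.0105, -0.015, -0.0346, 1], [0.0, 0.0, 0.0, 0.0105, -0.015, -0.0346, 1], [0.0, 0.0, 0.0, 0.0105, -0.015, -0.0346, 1]]
[[0.0, 0.0, 0.0, 0.0105, -0.015, -0.0346, 1]]
step mm 37.17031951787911 deg 1.4469763667227085
[[-0.0, 0.0, 0.0253, 0.0227, -0.0294, -0.0014, 1], [-0.0, 0.0, 0.0253, 0.022, -0.03, -0.0014, 1], [-0.0, 0.0, 0.0253, 0.0212, -0.0305, -0.0014, 1], [-0.0, 0.0, 0.0253, 0.0204, -0.031, -0.0014, 1], [-0.0, 0.0, 0.0253, 0.0196, -0.0315, -0.0014, 1]]
[[-0.0, 0.0, 0.0253, 0.0188, -0.032, -0.0014, 1], [-0.0, 0.0, 0.0253, 0.018, -0.0325, -0.0014, 1], [-0.0, 0.0, 0.0253, 0.0172, -0.0329, -0.0014, 1], [-0.0, 0.0, 0.0253, 0.0163, -0.0334, -0.0014, 1], [-0.0, 0.0, 0.0253, 0.0155, -0.0338, -0.0014, 1]]
[[-0.0, 0.0, 0.0253, 0.0146, -0.0341, -0.0014, 1], [-0.0, 0.0, 0.0253, 0.0138, -0.0345, -0.0014, 1], [-0.0, 0.0, 0.0253, 0.0129, -0.0348, -0.0014, 1], [-0.0, 0.0, 0.0253, 0.012, -0.0351, -0.0014, 1]]
```

Emit:
{"api": "apply_moves", "payload": {"series": [[[0,0,0,0.0105,-0.015,-0.035,1],[0,0,0,0.0105,-0.015,-0.035,1],[0,0,0,0.0105,-0.015,-0.035,1],[0,0,0,0.0105,-0.015,-0.035,1],[0,0,0,0.0105,-0.015,-0.035,1]]]}}

```text
time: 1.52
tool_pos: [0.1937, -0.5164, 0.3992]
ee_rot: [180.0, -0.0, 15.0]
contact_force: [0.9, -0.7, 0.5]
width: 0.0854
```

Emit:
{"api": "apply_moves", "payload": {"series": [[[0,0,0,0.0105,-0.015,-0.035,1],[0,0,0.025,0.023,-0.029,-0.001,1],[0,0,0.025,0.022,-0.03,-0.001,1],[0,0,0.025,0.021,-0.0305,-0.001,1],[0,0,0.025,0.0205,-0.031,-0.001,1]]]}}

```text
time: 1.93
tool_pos: [0.2574, -0.3618, 0.4368]
ee_rot: [180.0, -0.0, 9.2]
contact_force: [1.0, 0.1, -0.3]
width: 0.0855
```

Emit:
{"api": "apply_moves", "payload": {"series": [[[0,0,0.025,0.02,-0.0315,-0.001,1],[0,0,0.025,0.019,-0.032,-0.001,1],[0,0,0.025,0.018,-0.0325,-0.001,1],[0,0,0.025,0.0175,-0.033,-0.001,1],[0,0,0.025,0.0165,-0.0335,-0.001,1]]]}}

```text
time: 2.35
tool_pos: [0.3296, -0.1899, 0.4419]
ee_rot: [180.0, -0.1, 2.1]
contact_force: [1.3, 0.0, -0.6]
width: 0.0853
```

Emit:
{"api": "apply_moves", "payload": {"series": [[[0,0,0.025,0.0155,-0.034,-0.001,1],[0,0,0.025,0.0145,-0.034,-0.001,1],[0,0,0.025,0.014,-0.0345,-0.001,1],[0,0,0.025,0.013,-0.035,-0.001,1],[0,0,0.025,0.012,-0.035,-0.001,1]]]}}

```text
time: 2.77
tool_pos: [0.4007, -0.0179, 0.447]
ee_rot: [180.0, -0.1, -5.1]
contact_force: [1.9, -0.5, 0.2]
width: 0.0853
```

Run:
```python
from h import *
from bench import vision,spotter
W=wcam(); im=vision.grab_frame("wrist"); cv2.imwrite("pics/w1.png",cv2.resize(im[:,:,::-1],(800,600)))
print(pose()[:2])
for l in("pivot_shut","notch_mid","tongue_end","bar_grip","bar_slot","press"):
    print(l,[(np.round(d["centre"],1),round(d["score"],2)) for d in spotter.spot_point("wrist",l)[:2]])
for n,P in (("pivot",(.4955,-.0712,.14)),("grip",(.507,.042,.167)),("slot",(.5035,.0055,.158))): print(n,proj(W,P))
np.savez("w1.npz",K=W[0],o=W[1],r=W[2])
```

```text
(array([ 0.40279591, -0.01273536,  0.44687149]), array([[ 0.9961819 , -0.08728247,  0.00183908],
       [-0.08728928, -0.99617489,  0.00402024],
       [ 0.00148115, -0.00416542, -0.99999023]]))
pivot_shut []
notch_mid [(array([348.5,  90.7]), 0.69)]
tongue_end [(array([330.9,  84.7]), 0.63)]
bar_grip [(array([225.9,  93.2]), 0.76)]
bar_slot [(array([260.5, 100. ]), 0.67)]
press [(array([283.8,  76.9]), 0.83)]
pivot [[316.15676873  99.07582096]]
grip [[226.65542122  96.14117791]]
slot [[256.75515378  96.97431643]]
```

View pics/w1.png

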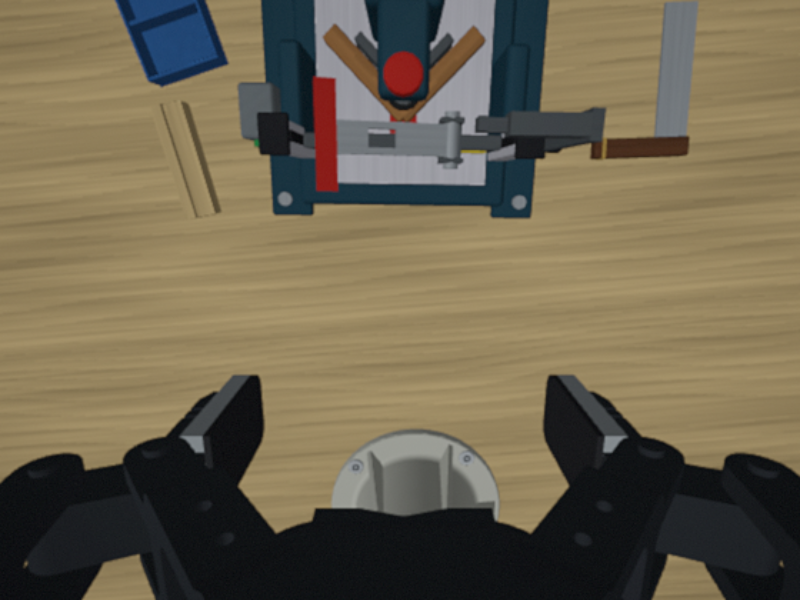

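Run:
```python
from h import *
d=np.load("w1.npz");K,o,r=d["K"],d["o"],d["r"]
def bp(u,v,z):
    q=r@np.linalg.solve(K,[u*.7,v*.7,1]); return o+q*(z-o[2])/q[2]
for n,u,v,z in(("gfrontL",316,191,.17),("gfrontR",338,191,.176),("gback",324,78,.176),("gbackR",335,78,.176),("pivot",452,139,.145),("knob",403,73,.170),("colL",274,133,.187),("colR",530,148,.187),("tipend",478,125,.279)):
    print(n,np.round(bp(u,v,z),4))
# tip height by scene tip pixel (217.8,191.4) + wrist (478,125)
S=cam("scene");W=(K,o,r)
f=lambda X:np.r_[proj(S,X)[0]-[217.8,191.4],proj(W,X)[0]-[478*.7,125*.7]]
b=least_squares(f,[.49,-.08,.28]);print(b.x,b.fun)
```

```text
gfrontL [0.4627 0.0544 0.17  ]
gfrontR [0.461  0.0341 0.176 ]
gback [0.552  0.0344 0.176 ]
gbackR [0.5512 0.0253 0.176 ]
pivot [ 0.4973 -0.0711  0.145 ]
knob [ 0.5512 -0.031   0.17  ]
colL [0.5121 0.0795 0.187 ]
colR [ 0.4817 -0.131   0.187 ]
tipend [ 0.4952 -0.0742  0.279 ]
[ 0.49556126 -0.07455992  0.27574818] [-0.380583    0.01769191 -0.14677857 -0.10013516]
```

```bash
sed -i 's/^A=-5.2/A=-5.0/' h.py
cat >> h.py <<'E'
W0=np.array([.497,-.0711,.14])
def tang(th,x=-.033,h=.004,tilt=20,lift=0,r=.115,back=0):
    Rt=RP@R.from_euler('x',np.pi+th).as_matrix()@R.from_euler('y',tilt,degrees=True).as_matrix()
    g=W0+RP@np.array([x,r*np.cos(th)-h*np.sin(th),lift+r*np.sin(th)+h*np.cos(th)])
    return g+Rt[:,2]*(.005-back),Rt
def rad(th,x=0,h=.004,lift=0,back=0):
    Rt=RP@R.from_euler('x',np.pi+th-np.pi/2).as_matrix()
    r=.115+h
    g=W0+RP@np.array([x,r*np.cos(th),lift+r*np.sin(th)])
    return g+Rt[:,2]*(.005-back),Rt
E
python3 - <<'E'
from h import *
a=tang(.236,back=.07); b=tang(.236)
print(a[0],b[0]); rows(*a,5,.55); rows(*b,4,.55,start=a)
E
```

```text
[0.45039772 0.02994176 0.23016484] [0.47558849 0.04317662 0.16620967]
step mm 45.577834993764704 deg 4.821765676419599
[[0.0468, 0.0695, 0.008, 0.0091, -0.011, 0.0433, 0.55], [0.0468, 0.0695, 0.008, 0.006, -0.009, 0.0443, 0.55], [0.0468, 0.0695, 0.008, 0.0028, -0.007, 0.045, 0.55], [0.0468, 0.0695, 0.008, -0.0004, -0.0049, 0.0453, 0.55], [0.0468, 0.0695, 0.008, -0.0036, -0.0027, 0.0454, 0.55]]
step mm 17.499999999999996 deg 0.0
[[0.0, 0.0, 0.0, 0.0, -0.0, 0.0175, 0.55], [0.0, 0.0, 0.0, 0.0, -0.0, 0.0175, 0.55], [0.0, 0.0, 0.0, 0.0, -0.0, 0.0175, 0.55], [0.0, 0.0, 0.0, 0.0, -0.0, 0.0175, 0.55]]
```

Emit:
{"api": "apply_moves", "payload": {"series": [[[0.047,0.0695,0.008,0.008,-0.01,0.039,0.55],[0.047,0.0695,0.008,0.0055,-0.0085,0.039,0.55],[0.047,0.0695,0.008,0.003,-0.0065,0.04,0.55],[0.047,0.0695,0.008,0,-0.0045,0.04,0.55],[0.047,0.0695,0.008,-0.003,-0.0025,0.04,0.55]]]}}

```text
time: 3.53
tool_pos: [0.4464, 0.0247, 0.2544]
ee_rot: [-165.5, -19.8, -10.1]
contact_force: [1.7, 2.6, -1.0]
width: 0.0474
```

Run:
```python
from h import *
from bench import vision
print(pose()[0],pose()[2]["width"])
rows(*tang(.236,back=.03),3,.55); rows(*tang(.236),5,.55,start=tang(.236,back=.03))
im=vision.grab_frame("wrist"); cv2.imwrite("pics/w2.png",im[:,:,::-1])
W=wcam(); print(proj(W,tang(.236)[0]),proj(W,W0+RP@np.array([0,.115*np.cos(.236),.115*np.sin(.236)])),proj(W,W0+RP@np.array([-.046,.115*np.cos(.236),.115*np.sin(.236)])))
```

```text
[0.44637356 0.02466173 0.25444414] 0.04735531164239161
step mm 21.61246395439437 deg 0.13793699685648705
[[-0.0002, -0.0023, -0.0008, -0.0019, 0.0001, 0.0215, 0.55], [-0.0002, -0.0023, -0.0008, -0.0018, 0.0001, 0.0215, 0.55], [-0.0002, -0.0023, -0.0008, -0.0018, 0.0001, 0.0215, 0.55]]
step mm 6.000000000000001 deg 0.0
[[0.0, 0.0, 0.0, 0.0, -0.0, 0.006, 0.55], [0.0, 0.0, 0.0, 0.0, -0.0, 0.006, 0.55], [0.0, 0.0, 0.0, 0.0, -0.0, 0.006, 0.55], [0.0, 0.0, 0.0, 0.0, -0.0, 0.006, 0.55], [0.0, 0.0, 0.0, 0.0, -0.0, 0.006, 0.55]]
[[279.38630654 208.87381797]] [[279.19442827 167.40525726]] [[279.46083189 228.54765631]]
```

View pics/w2.png

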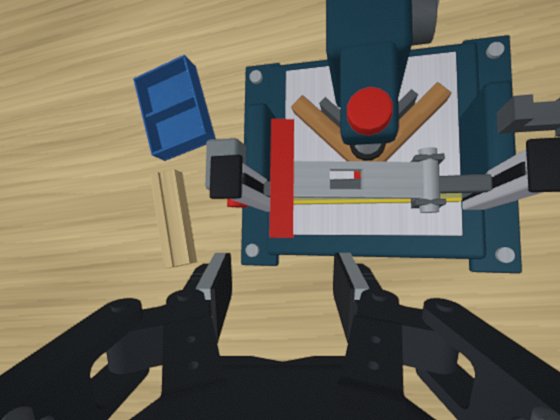

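Run:
```python
from h import *
W=wcam()
for th in (.2,.236,.27):
  for x in(-.046,.046):
    for dr in (-.009,.009): print(th,x,dr,proj(W,tang(th,x=x,h=.009,r=.115+dr,tilt=0,back=.005)[0]))
print("pivot",proj(W,W0))
```

```text
0.2 -0.046 -0.009 [[291.43676044 228.21687827]]
0.2 -0.046 0.009 [[266.67260609 228.37987903]]
0.2 0.046 -0.009 [[290.52023394 105.30136407]]
0.2 0.046 0.009 [[266.54414006 105.81464963]]
0.236 -0.046 -0.009 [[291.92455788 228.00862351]]
0.236 -0.046 0.009 [[266.69459901 228.13988651]]
0.236 0.046 -0.009 [[290.97783295 103.16350864]]
0.236 0.046 0.009 [[266.56305647 103.32495038]]
0.27 -0.046 -0.009 [[292.5792578  227.80528227]]
0.27 -0.046 0.009 [[266.92745802 227.90418681]]
0.27 0.046 -0.009 [[291.59680444 101.08670382]]
0.27 0.046 0.009 [[266.78593831 100.89274318]]
pivot [[432.24339117 166.5041308 ]]
```

Run:
```python
from h import *
from bench import vision
print(pose()[0])
m=vision.camera_model("wrist");T=m["tool_from_camera"]
p=np.array([.44637,.02466,.25444]);r=rot([-165.5,-19.8,-10.1])
W=(m["K"],p+r@T[:3,3],r@T[:3,:3])
for th in (.236,):
  for x in(-.046,.046):
    for dr in (-.009,.009): print(th,x,dr,proj(W,tang(th,x=x,h=.009,r=.115+dr,tilt=0,back=.005)[0]))
print("pivot",proj(W,W0))
rows(*tang(.236,back=.03),2,.55); rows(*tang(.236),3,.55,start=tang(.236,back=.03))
```

```text
[0.43946983 0.02562986 0.24340402]
0.236 -0.046 -0.009 [[294.5165238  238.87435753]]
0.236 -0.046 0.009 [[270.34172892 238.9098335 ]]
0.236 0.046 -0.009 [[293.92482977 119.1365983 ]]
0.236 0.046 0.009 [[270.57039661 119.19285317]]
pivot [[429.02816637 179.99840962]]
step mm 28.55165571695269 deg 0.17779830285431109
[[-0.0006, 0.0005, -0.003, 0.0026, -0.001, 0.0284, 0.55], [-0.0006, 0.0005, -0.003, 0.0025, -0.001, 0.0284, 0.55]]
step mm 10.000000000000002 deg 0.0
[[0.0, 0.0, 0.0, 0.0, -0.0, 0.01, 0.55], [0.0, 0.0, 0.0, 0.0, -0.0, 0.01, 0.55], [0.0, 0.0, 0.0, 0.0, -0.0, 0.01, 0.55]]
```

Emit:
{"api": "apply_moves", "payload": {"series": [[[0,0,-0.003,0.0025,-0.001,0.028,0.55],[0,0,-0.003,0.0025,-0.001,0.028,0.55],[0,0,0,0,0,0.01,0.55],[0,0,0,0,0,0,0.55]]]}}

```text
time: 3.92
tool_pos: [0.4744, 0.0395, 0.1955]
ee_rot: [-165.7, -19.3, -9.5]
contact_force: [-0.3, -0.3, -0.2]
width: 0.0475
```

Run:
```python
from h import *
p,r,o=pose(); b=tang(.236); print(p,o["contact_force"],r.T@(b[0]-p),R.from_matrix(r.T@b[1]).as_rotvec())
```

```text
[0.47440364 0.03949913 0.19550503] [-0.25915398 -0.25735021 -0.20507228] [-0.00913166  0.00315868  0.02792457] [-0.00075156  0.00432233  0.00540614]
```

Emit:
{"api": "apply_moves", "payload": {"series": [[[0,0,0,0,0,0,0.55],[0,0,0,0,0,0,0.55],[0,0,0,0,0,0,0.55]]]}}

```text
time: 4.17
tool_pos: [0.4754, 0.0396, 0.1983]
ee_rot: [-165.7, -19.6, -9.5]
contact_force: [-0.5, -0.2, -0.6]
width: 0.0468
```

Run:
```python
from h import *
p,r,o=pose(); b=tang(.236); print(p,o["contact_force"],r.T@(b[0]-p),R.from_matrix(r.T@b[1]).as_rotvec(),o["joint_velocities"])
```

```text
[0.47535754 0.03964965 0.19828885] [-0.51632295 -0.22254193 -0.59935058] [-0.01110506  0.00403386  0.03003286] [-0.00150648 -0.00180703  0.00689371] [ 0.29257356 -0.10730344  0.39364394  0.27189613 -0.6220753  -0.16316505]
```

Emit:
{"api": "apply_moves", "payload": {"series": [[[0,0,0.003,-0.0055,0.002,0,0.55],[0,0,0.003,-0.0055,0.002,0.01,0.55],[0,0,0,0,0,0.01,0.55],[0,0,0,0,0,0.01,0.55],[0,0,0,0,0,0,0.55]]]}}

```text
time: 4.58
tool_pos: [0.4742, 0.0438, 0.164]
ee_rot: [-165.6, -19.4, -9.8]
contact_force: [-0.7, -0.2, -0.0]
width: 0.0469
```

Emit:
{"api": "apply_moves", "payload": {"series": [[[0,0,0,0,0,0,0.55],[0,0,0,0,0,0,0.55]]]}}

```text
time: 4.75
tool_pos: [0.4749, 0.0437, 0.1654]
ee_rot: [-165.6, -19.5, -9.8]
contact_force: [0.6, 0.2, 0.0]
width: 0.0471
```

Run:
```python
from h import *
from bench import vision
p,r,o=pose(); b=tang(.236); print(p,o["contact_force"],r.T@(b[0]-p),R.from_matrix(r.T@b[1]).as_rotvec())
im=vision.grab_frame("wrist"); cv2.imwrite("pics/w3.png",im[:,:,::-1])
```

```text
[0.47490862 0.04369528 0.16535539] [0.60776362 0.22657107 0.0226771 ] [ 0.00099953  0.00024502 -0.00063397] [-0.00173594 -0.00036155  0.00111122]
```

View pics/w3.png

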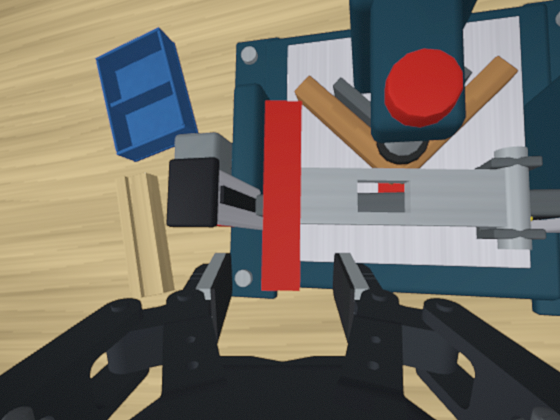

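Emit:
{"api": "apply_moves", "payload": {"series": [[[0,0,0,0,0,0,0],[0,0,0,0,0,0,0],[0,0,0,0,0,0,0],[0,0,0,0,0,0,0],[0,0,0,0,0,0,0]]], "grip_force": 40}}

```text
time: 5.22
tool_pos: [0.4751, 0.0443, 0.1652]
ee_rot: [-165.5, -19.4, -9.8]
contact_force: [-0.0, 6.2, 1.5]
width: 0.0143
```

Run:
```python
from h import *
p,r,o=pose(); b=tang(.236); print(p,o["contact_force"],o["moment"],o["width"],r.T@(b[0]-p))
for ths in [np.linspace(.236,.95,13)]:
    st=tang(.236)
    for t in ths[1:]:
        e=tang(t); w=R.from_matrix(st[1].T@e[1]).as_rotvec(); print(np.round(np.r_[w,st[1].T@(e[0]-st[0])],4)); st=e
```

```text
[0.47505438 0.04425334 0.1651525 ] [-0.03071701  6.18962898  1.48405031] [0.82259165 0.04138817 0.34674126] 0.014255764838890355 [ 0.00102126  0.00074858 -0.00097921]
[ 0.0559  0.      0.0204  0.0023  0.0002 -0.0064]
[ 0.0559  0.      0.0204  0.0023  0.0002 -0.0064]
[ 0.0559 -0.      0.0204  0.0023  0.0002 -0.0064]
[ 0.0559 -0.      0.0204  0.0023  0.0002 -0.0064]
[ 0.0559  0.      0.0204  0.0023  0.0002 -0.0064]
[ 0.0559 -0.      0.0204  0.0023  0.0002 -0.0064]
[ 0.0559  0.      0.0204  0.0023  0.0002 -0.0064]
[ 0.0559  0.      0.0204  0.0023  0.0002 -0.0064]
[ 0.0559 -0.      0.0204  0.0023  0.0002 -0.0064]
[ 0.0559 -0.      0.0204  0.0023  0.0002 -0.0064]
[ 0.0559  0.      0.0204  0.0023  0.0002 -0.0064]
[ 0.0559 -0.      0.0204  0.0023  0.0002 -0.0064]
```

Emit:
{"api": "apply_moves", "payload": {"series": [[[0.056,0,0.0204,0.0023,0.0002,-0.0064,0],[0.056,0,0.0204,0.0023,0.0002,-0.0064,0],[0.056,0,0.0204,0.0023,0.0002,-0.0064,0],[0.056,0,0.0204,0.0023,0.0002,-0.0064,0],[0,0,0,0,0,0,0]]]}}

```text
time: 5.63
tool_pos: [0.474, 0.0346, 0.1912]
ee_rot: [-150.9, -17.6, -14.6]
contact_force: [1.6, 15.3, 8.9]
width: 0.0144
```

Run:
```python
from h import *
from bench import vision
p,r,o=pose(); b=tang(.236+.2384); print(p,o["contact_force"],o["moment"],r.T@o["contact_force"],r.T@(b[0]-p),R.from_matrix(r.T@b[1]).as_rotvec())
im=vision.grab_frame("wrist"); cv2.imwrite("pics/w4.png",im[:,:,::-1])
```

```text
[0.47399323 0.03464546 0.19116125] [ 1.63236944 15.29040587  8.90735303] [ 2.70493744 -0.66322785  0.80014272] [  0.54001468 -17.75184246  -0.61850894] [ 0.00113547  0.00028925 -0.00064889] [-0.00719168  0.00053974 -0.00244704]
```

View pics/w4.png

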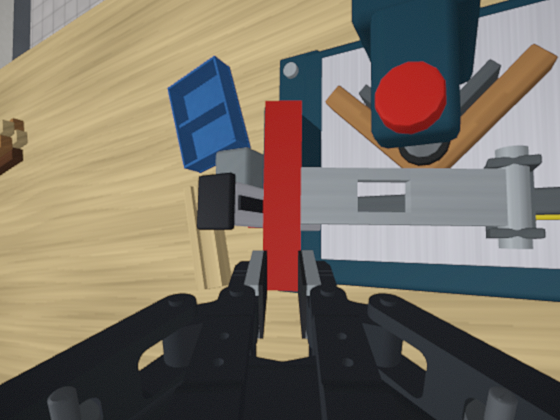

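Emit:
{"api": "apply_moves", "payload": {"series": [[[0.056,0,0.0204,0.0023,-0.0008,-0.0064,0],[0.056,0,0.0204,0.0023,-0.0008,-0.0064,0],[0.056,0,0.0204,0.0023,0,-0.0064,0],[0.056,0,0.0204,0.0023,0,-0.0064,0],[0,0,0,0,0,0,0]]]}}

```text
time: 6.1
tool_pos: [0.4726, 0.0205, 0.2136]
ee_rot: [-137.2, -14.8, -18.4]
contact_force: [-0.9, 4.9, 4.8]
width: 0.0139
```

Run:
```python
from h import *
p,r,o=pose(); b=tang(.236+.2384*2); print(p,o["contact_force"],o["moment"],r.T@o["contact_force"],r.T@(b[0]-p),R.from_matrix(r.T@b[1]).as_rotvec(),o["joints"])
```

```text
[0.47258182 0.02051243 0.21358449] [-0.94919352  4.93603971  4.79313541] [ 0.72422892 -0.08917181  0.29412821] [-1.15134298 -6.7920354  -0.88445905] [ 0.00161542  0.00054664 -0.00146218] [-0.00310658  0.001378   -0.00238479] [-29.19048611   7.88561301 127.68172871  57.063847    56.83989191
  35.14224016]
```

Emit:
{"api": "apply_moves", "payload": {"series": [[[0.056,0,0.0204,0.0023,0,-0.0064,0],[0.056,0,0.0204,0.0023,0,-0.0064,0],[0.056,0,0.0204,0.0023,0,-0.0064,0],[0.056,0,0.0204,0.0023,0,-0.0064,0],[0,0,0,0,0,0,0]]]}}

```text
time: 6.52
tool_pos: [0.4707, 0.0015, 0.2319]
ee_rot: [-123.7, -11.2, -21.5]
contact_force: [-1.4, 1.8, 4.3]
width: 0.0141
```

Run:
```python
from h import *
p,r,o=pose(); b=tang(.236+.2384*3); print(p,o["contact_force"],o["moment"],r.T@o["contact_force"],r.T@(b[0]-p),R.from_matrix(r.T@b[1]).as_rotvec(),o["joints"])
```

```text
[0.4706507  0.00152475 0.23187178] [-1.44936796  1.75897241  4.25883813] [0.28847657 0.03172869 0.25614014] [-1.12438529 -4.41128459 -1.61514076] [ 0.00222543  0.00046309 -0.0023676 ] [-0.0018435   0.00276862 -0.00276255] [-38.20569926  15.12174714 125.48798577  61.42185058  70.44558408
  28.21072427]
```

Emit:
{"api": "apply_moves", "payload": {"series": [[[0,0,0,0,0,0,0.6],[0,0,0,0,0,0,0.6],[0,0,0,0,0,-0.01,0.6],[0,0,0,0,0,-0.03,0.6],[0,0,0,0,0,-0.03,0.6]]]}}

```text
time: 6.93
tool_pos: [0.4414, -0.0491, 0.2713]
ee_rot: [-123.9, -11.4, -21.3]
contact_force: [1.2, -0.6, 0.9]
width: 0.0514
```

Run:
```python
from h import *
p,r,o=pose(); print(p,o["contact_force"])
a=rad(.95,back=.08); print(a[0])
m=np.array([.46,-.0,.44]); Rm=rad(1.57)[1]
rows(m,Rm,12,.6); rows(*a,6,.6,start=(m,Rm))
```

```text
[ 0.4414068  -0.04906739  0.27127767] [ 1.16761151 -0.63834624  0.87182991]
[0.50683522 0.0413171  0.29780261]
step mm 14.724446051330421 deg 4.810822333357653
[[-0.0785, -0.0266, -0.0136, 0.0027, -0.0139, -0.0041, 0.6], [-0.0785, -0.0266, -0.0136, 0.0028, -0.0135, -0.0052, 0.6], [-0.0785, -0.0266, -0.0136, 0.0028, -0.013, -0.0063, 0.6], [-0.0785, -0.0266, -0.0136, 0.0028, -0.0124, -0.0074, 0.6], [-0.0785, -0.0266, -0.0136, 0.0028, -0.0118, -0.0084, 0.6]]
[[-0.0785, -0.0266, -0.0136, 0.0027, -0.011, -0.0094, 0.6], [-0.0785, -0.0266, -0.0136, 0.0026, -0.0102, -0.0103, 0.6], [-0.0785, -0.0266, -0.0136, 0.0024, -0.0093, -0.0111, 0.6], [-0.0785, -0.0266, -0.0136, 0.0022, -0.0084, -0.0119, 0.6], [-0.0785, -0.0266, -0.0136, 0.002, -0.0074, -0.0126, 0.6]]
[[-0.0785, -0.0266, -0.0136, 0.0018, -0.0064, -0.0132, 0.6], [-0.0785, -0.0266, -0.0136, 0.0015, -0.0053, -0.0137, 0.6]]
step mm 25.884754982117876 deg 5.920563883018508
[[-0.1033, -0.0, 0.0, 0.0072, -0.0076, 0.0237, 0.6], [-0.1033, -0.0, 0.0, 0.0072, -0.01, 0.0228, 0.6], [-0.1033, -0.0, 0.0, 0.0072, -0.0123, 0.0216, 0.6], [-0.1033, -0.0, 0.0, 0.0072, -0.0144, 0.0203, 0.6], [-0.1033, -0.0, 0.0, 0.0072, -0.0164, 0.0187, 0.6]]
[[-0.1033, -0.0, 0.0, 0.0072, -0.0183, 0.0169, 0.6]]
```

Emit:
{"api": "apply_moves", "payload": {"series": [[[0,0,0,0,-0.02,-0.03,0.6],[-0.0785,0,0,0.003,-0.022,-0.004,0.6],[-0.0785,-0.02,-0.01,0.003,-0.022,-0.006,0.6],[-0.0785,-0.03,-0.014,0.003,-0.015,-0.008,0.6],[-0.0785,-0.03,-0.014,0.003,-0.013,-0.0085,0.6]]]}}

```text
time: 7.35
tool_pos: [0.4381, -0.0351, 0.3799]
ee_rot: [-143.0, -9.9, -16.7]
contact_force: [0.8, 0.4, -0.5]
width: 0.0511
```

Emit:
{"api": "apply_moves", "payload": {"series": [[[-0.0785,-0.03,-0.014,0.0025,-0.011,-0.0095,0.6],[-0.0785,-0.03,-0.014,0.0025,-0.01,-0.01,0.6],[-0.0785,-0.03,-0.014,0.0025,-0.01,-0.01,0.6],[-0.0785,-0.03,-0.014,0.002,-0.008,-0.01,0.6],[-0.0785,-0.03,-0.014,0.002,-0.0075,-0.01,0.6]]]}}

```text
time: 7.77
tool_pos: [0.445, -0.0184, 0.4467]
ee_rot: [-166.4, -3.9, -9.3]
contact_force: [-0.6, 0.6, -0.1]
width: 0.0509
```

Run:
```python
from h import *
p,r,o=pose(); print(p,o["ee_rot"],o["contact_force"])
a=rad(.95,back=.08)
rows(*a,10,.6)
```

```text
[ 0.44497313 -0.01844957  0.44673318] [-166.38749862   -3.93401422   -9.33538572] [-0.59377596  0.62395811 -0.11552221]
step mm 17.198630017938836 deg 4.935905950377991
[[-0.0855, -0.0055, -0.009, 0.0041, -0.0031, 0.0164, 0.6], [-0.0855, -0.0055, -0.009, 0.0042, -0.0045, 0.0161, 0.6], [-0.0855, -0.0055, -0.009, 0.0044, -0.0058, 0.0156, 0.6], [-0.0855, -0.0055, -0.009, 0.0045, -0.0071, 0.015, 0.6], [-0.0855, -0.0055, -0.009, 0.0046, -0.0083, 0.0143, 0.6]]
[[-0.0855, -0.0055, -0.009, 0.0048, -0.0094, 0.0136, 0.6], [-0.0855, -0.0055, -0.009, 0.005, -0.0105, 0.0127, 0.6], [-0.0855, -0.0055, -0.009, 0.0051, -0.0115, 0.0117, 0.6], [-0.0855, -0.0055, -0.009, 0.0053, -0.0124, 0.0107, 0.6], [-0.0855, -0.0055, -0.009, 0.0055, -0.0132, 0.0095, 0.6]]
```

Emit:
{"api": "apply_moves", "payload": {"series": [[[-0.0855,-0.0055,-0.009,0.004,-0.003,0.0164,0.6],[-0.0855,-0.0055,-0.009,0.004,-0.0045,0.016,0.6],[-0.0855,-0.0055,-0.009,0.0045,-0.006,0.0156,0.6],[-0.0855,-0.0055,-0.009,0.0045,-0.007,0.015,0.6],[-0.0855,-0.0055,-0.009,0.0045,-0.0085,0.0143,0.6]]]}}

```text
time: 8.18
tool_pos: [0.4761, 0.0129, 0.3712]
ee_rot: [169.1, -2.5, -6.6]
contact_force: [0.8, -0.3, 0.4]
width: 0.0513
```

Emit:
{"api": "apply_moves", "payload": {"series": [[[-0.0855,-0.0055,-0.009,0.005,-0.0095,0.0135,0.6],[-0.0855,-0.0055,-0.009,0.005,-0.0105,0.0125,0.6],[-0.0855,-0.0055,-0.009,0.005,-0.0115,0.0115,0.6],[-0.0855,-0.0055,-0.009,0.005,-0.0125,0.0105,0.6],[-0.0855,-0.0055,-0.009,0.0055,-0.013,0.0095,0.6]]]}}

```text
time: 8.6
tool_pos: [0.5068, 0.044, 0.2972]
ee_rot: [144.6, -0.1, -4.8]
contact_force: [-0.8, -0.4, 0.2]
width: 0.0513
```

Emit:
{"api": "apply_moves", "payload": {"series": [[[0,0,0,0,0,0,0.6],[0,0,0,0,0,0,0.6],[0,0,0,0,0,0,0.6]]]}}

```text
time: 8.85
tool_pos: [0.5061, 0.0431, 0.2973]
ee_rot: [144.9, 0.1, -4.9]
contact_force: [-0.3, -0.7, 0.6]
width: 0.0515
```

Run:
```python
from h import *
from bench import vision
W=wcam();p,r,o=pose(); print(p,o["ee_rot"],o["contact_force"])
im=vision.grab_frame("wrist"); cv2.imwrite("pics/w5.png",im[:,:,::-1])
for th in(.85,.95,1.05):
  print(th,[np.round(proj(W,W0+RP@(np.array([x,.124*np.cos(th)-dt*np.sin(th),.124*np.sin(th)+dt*np.cos(th)])))[0]) for x in(-.046,.046) for dt in(-.009,.009)])
rows(*rad(.95,back=.03),3,.6)
```

```text
[0.50607682 0.04310035 0.29728971] [ 1.44898340e+02  1.19115507e-01 -4.91678969e+00] [-0.29004837 -0.74243061  0.58533222]
0.85 [array([257., 279.]), array([281., 281.]), array([255., 154.]), array([281., 155.])]
0.95 [array([274., 280.]), array([298., 281.]), array([273., 154.]), array([300., 155.])]
1.05 [array([290., 281.]), array([314., 280.]), array([292., 155.]), array([318., 154.])]
step mm 16.942527416657303 deg 0.16773167252461946
[[-0.0029, 0.0002, 0.0004, 0.0003, 0.0005, 0.0169, 0.6], [-0.0029, 0.0002, 0.0004, 0.0003, 0.0005, 0.0169, 0.6], [-0.0029, 0.0002, 0.0004, 0.0003, 0.0004, 0.0169, 0.6]]
```

View pics/w5.png

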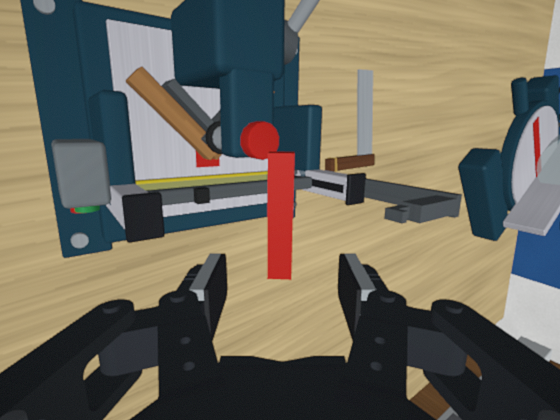

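Run:
```python
from h import *
rows(*rad(.915,h=.004),4,.6)
```

```text
step mm 20.233564630495003 deg 0.626121791639304
[[-0.0109, 0.0001, 0.0003, 0.0002, -0.0005, 0.0202, 0.6], [-0.0109, 0.0001, 0.0003, 0.0002, -0.0008, 0.0202, 0.6], [-0.0109, 0.0001, 0.0003, 0.0002, -0.001, 0.0202, 0.6], [-0.0109, 0.0001, 0.0003, 0.0002, -0.0012, 0.0202, 0.6]]
```

Emit:
{"api": "apply_moves", "payload": {"series": [[[-0.011,0,0,0.0005,-0.0005,0.02,0.6],[-0.011,0,0,0,-0.001,0.02,0.6],[-0.011,0,0,0,-0.001,0.02,0.6],[-0.011,0,0,0,-0.001,0.02,0.6],[0,0,0,0,0,0,0.6]]]}}

```text
time: 9.32
tool_pos: [0.5007, -0.0036, 0.2288]
ee_rot: [142.3, 0.3, -5.1]
contact_force: [-0.7, -0.5, -1.2]
width: 0.0511
```

Emit:
{"api": "apply_moves", "payload": {"series": [[[0,0,0,0,0,0,0.6],[0,0,0,0,0,0,0.6],[0,0,0,0,0,0,0.3],[0,0,0,0,0,0,0],[0,0,0,0,0,0,0]]], "grip_force": 60}}

```text
time: 9.73
tool_pos: [0.5028, -0.0007, 0.2303]
ee_rot: [142.3, 0.2, -4.9]
contact_force: [1.0, 6.4, 7.3]
width: 0.0158
```

Emit:
{"api": "apply_moves", "payload": {"series": [[[0,0,0,0,0,0,0],[0,0,0,0,0,0,0],[0,0,0,0,0,0,0]]]}}

```text
time: 9.98
tool_pos: [0.5029, -0.0004, 0.2303]
ee_rot: [142.3, 0.2, -4.9]
contact_force: [-1.2, 3.7, 5.6]
width: 0.0126
```

Run:
```python
from h import *
p,r,o=pose(); b=rad(.915); print(p,o["width"],o["contact_force"],o["moment"],r.T@o["contact_force"],r.T@(b[0]-p),R.from_matrix(r.T@b[1]).as_rotvec(),o["joints"])
def seg(l,n):
    st=rad(l[0][0],lift=l[0][1])
    for t,h in l[1:]:
        e=rad(t,lift=h); w=R.from_matrix(st[1].T@e[1]).as_rotvec(); print(round(t,3),round(h,4),np.round(np.r_[w,st[1].T@(e[0]-st[0])],4)); st=e
seg([(t,0) for t in np.linspace(.915,1.315,6)],5)
```

```text
[ 5.02852648e-01 -4.06210680e-04  2.30291449e-01] 0.01260276719234195 [-1.246872    3.67759228  5.56174434] [ 0.25006559  0.13507451 -0.14860896] [-1.57267501  0.58187055 -6.57270833] [0.00032869 0.00116086 0.00081881] [0.00188386 0.00127176 0.00287847] [ 22.09566319  19.01035639 104.6584282  -33.74799563  78.10674139
 130.59635195]
0.995 0 [ 0.08    0.     -0.     -0.      0.0091  0.0004]
1.075 0 [ 0.08   -0.     -0.      0.      0.0091  0.0004]
1.155 0 [ 0.08   -0.      0.     -0.      0.0091  0.0004]
1.235 0 [ 0.08    0.     -0.      0.      0.0091  0.0004]
1.315 0 [ 0.08   -0.      0.     -0.      0.0091  0.0004]
```

Emit:
{"api": "apply_moves", "payload": {"series": [[[0.08,0,0,0,0.009,0,0],[0.08,0,0,0,0.009,0,0],[0.08,0,0,0,0.009,0,0],[0.08,0,0,0,0.009,0,0],[0.08,0,0,0,0.009,0,0]]]}}

```text
time: 10.4
tool_pos: [0.4996, -0.04, 0.252]
ee_rot: [165.4, 0.1, -4.9]
contact_force: [-0.1, -0.7, -0.2]
width: 0.0002
```

Emit:
{"api": "apply_moves", "payload": {"series": [[[0,0,0,0,0,0,0],[0,0,0,0,0,0,0],[0,0,0,0,0,0,0]]]}}

```text
time: 10.65
tool_pos: [0.4988, -0.0402, 0.2506]
ee_rot: [165.1, 0.3, -5.0]
contact_force: [0.3, -0.3, -0.4]
width: 0.0004
```

Run:
```python
from h import *
p,r,o=pose(); b=rad(1.315); print(p,o["width"],o["contact_force"],o["moment"],r.T@o["contact_force"],r.T@(b[0]-p),R.from_matrix(r.T@b[1]).as_rotvec(),o["joints"])
print("up .063:",r.T@[0,0,.063])
```

```text
[ 0.49879721 -0.04017805  0.25064074] 0.00035652937263899655 [ 0.2987604  -0.25425165 -0.35231093] [ 0.13133626  0.00236733 -0.03985396] [0.3212974  0.12961599 0.39748251] [0.00090533 0.00195755 0.00087831] [0.00403219 0.00432559 0.00158903] [  5.40921717   9.0273882  106.36625906 -15.72345423  68.36687833
 106.65979316]
up .063: [-0.00028903  0.0161854  -0.06088472]
```

Run:
```python
from h import *
from bench import vision
W=wcam()
im=vision.grab_frame("wrist"); im2=vision.grab_frame("scene"); im3=vision.grab_frame("side")
a=cv2.resize(im,(400,300)); 
b=cv2.resize(im2[160:280,170:330],(400,300),interpolation=cv2.INTER_CUBIC);c=cv2.resize(im3[120:240,230:390],(400,300),interpolation=cv2.INTER_CUBIC)
cv2.imwrite("pics/w6.png",np.vstack([cv2.resize(im,(800,600))[250:550,:],np.hstack([b,c])])[:,:,::-1])
```

```text
(no output)
```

View pics/w6.png

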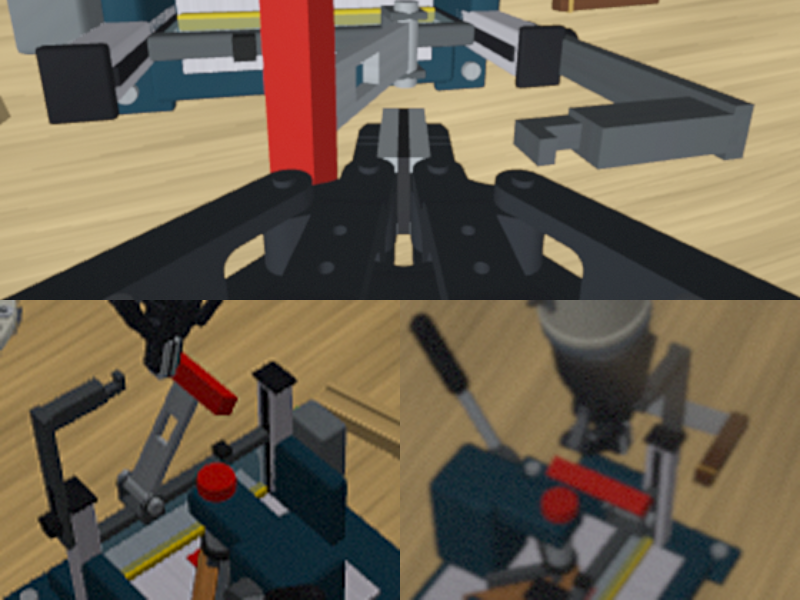

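Run:
```python
from h import *
from bench import vision,spotter
W=wcam();S,D=cam("scene"),cam("side")
p,r,o=pose()
print("tipproj",proj(W,p+r[:,2]*.014),proj(W,p+r[:,2]*.014+r[:,0]*.011))
ob={}
for n in("wrist","scene","side"):
    vision.grab_frame(n)
    for l in("bar_grip","bar_slot","holdbar"):
        f=spotter.spot_point(n,l) if l!="holdbar" else spotter.find_in(n,l)
        if f: ob[n,l]=(np.array(f[0]["centre"]),f[0]["score"]); print(n,l,np.round(ob[n,l][0],1),round(f[0]["score"],2))
C={"wrist":W,"scene":S,"side":D}
for th in(.8,.9,1.0,1.1,1.2):
    g=W0+RP@np.array([0,.115*np.cos(th),.115*np.sin(th)])
    print(th,[np.round(proj(c,g)[0],1) for c in C.values()])
g=least_squares(lambda X:np.concatenate([proj(C[n],X)[0]-v[0] for (n,l),v in ob.items() if l=="bar_grip"]),[.5,0,.23])
q=RP.T@(g.x-W0);print(q,np.arctan2(q[2],q[1]),np.hypot(q[1],q[2]),g.fun)
```

```text
tipproj [[282.48981395 252.32612908]] [[282.50191855 232.85917881]]
wrist bar_grip [215.8 254.5] 0.67
wrist bar_slot [242.6 235.3] 0.65
wrist holdbar [217.9 223. ] 0.78
scene bar_slot [242.9 203.6] 0.82
scene holdbar [238.3 206.3] 0.88
side bar_grip [309.7 196.9] 0.56
side bar_slot [316. 197.] 0.59
side holdbar [309.8 193.3] 0.71
0.8 [array([182.4, 249.9]), array([252. , 192.1]), array([306. , 202.3])]
0.9 [array([199.2, 253.6]), array([248.7, 191.4]), array([308. , 197.4])]
1.0 [array([218.4, 256.8]), array([245. , 191.1]), array([310.2, 192.5])]
1.1 [array([239.4, 259.2]), array([241. , 191.2]), array([312.5, 187.8])]
1.2 [array([261.8, 260.8]), array([236.9, 191.9]), array([314.9, 183.2])]
[-0.00261413  0.06301327  0.08667355] 0.9421663729660466 0.10715865005855295 [-0.24982323 -0.21936926  1.21707589 -0.54067899]
```

Run:
```python
from h import *
a=rad(1.315,back=.05); b=rad(.95,back=.06)
rows(*a,2,.3); rows(*b,5,.6,start=a)
```

```text
step mm 24.527941678326336 deg 0.14801987253781282
[[0.0014, 0.0019, 0.001, 0.0003, 0.001, -0.0245, 0.3], [0.0014, 0.0019, 0.001, 0.0003, 0.0009, -0.0245, 0.3]]
step mm 12.425278592948775 deg 4.182591904455002
[[-0.073, -0.0, 0.0, -0.0, -0.0124, 0.0003, 0.6], [-0.073, -0.0, 0.0, -0.0, -0.0124, -0.0006, 0.6], [-0.073, -0.0, 0.0, -0.0, -0.0123, -0.0015, 0.6], [-0.073, -0.0, 0.0, -0.0, -0.0122, -0.0024, 0.6], [-0.073, -0.0, 0.0, -0.0, -0.012, -0.0033, 0.6]]
```

Emit:
{"api": "apply_moves", "payload": {"series": [[[0,0,0,0,0.001,-0.0245,0],[0,0,0,0,0.001,-0.0245,0],[-0.073,0,0,0,-0.0124,0,0.6],[-0.073,0,0,0,-0.0124,-0.0006,0.6],[-0.073,0,0,0,-0.0123,-0.0015,0.6]]]}}

```text
time: 11.82
tool_pos: [0.5038, 0.006, 0.2898]
ee_rot: [152.5, 0.0, -5.0]
contact_force: [-0.1, -0.2, -0.5]
width: 0.0358
```

Emit:
{"api": "apply_moves", "payload": {"series": [[[-0.073,0,0,0,-0.0122,-0.0024,0.6],[-0.073,0,0,0,-0.012,-0.0033,0.6],[0,0,0,0,0,0,0.6],[0,0,0,0,0,0,0.6],[0,0,0,0,0,0,0.6]]]}}

```text
time: 12.23
tool_pos: [0.5052, 0.0296, 0.2817]
ee_rot: [144.3, 0.3, -4.9]
contact_force: [0.2, -0.3, 0.3]
width: 0.0514
```

```bash
cat >> h.py <<'E'
def redbox(name="wrist",knobmax=None):
    from bench import vision
    W=wcam(); im=vision.grab_frame(name).astype(int)
    m=((im[:,:,0]>130)&(im[:,:,1]<70)&(im[:,:,2]<70)).astype(np.uint8)
    n,lab,st,ce=cv2.connectedComponentsWithStats(m)
    k=[i for i in range(1,n) if st[i,4]>150]
    for i in k:
        ys,xs=np.where(lab==i); print("blob",st[i],np.round(ce[i],1),"box",np.round(cv2.minAreaRect(np.c_[xs,ys].astype(np.float32)),1) if 0 else "")
        for row in (st[i,1]+st[i,3]//3,st[i,1]+2*st[i,3]//3): x=xs[ys==row]; print("  row",row,x.min(),x.max())
    return W,im
E
python3 - <<'E'
from h import *
W,im=redbox(); p,r,o=pose(); print(p,o["ee_rot"],o["width"],o["contact_force"])
for th in(.85,.9,.95,1.0):
  print(th,[np.round(proj(W,W0+RP@(np.array([x,.124*np.cos(th)-dt*np.sin(th),.124*np.sin(th)+dt*np.cos(th)])))[0]) for x in(-.046,.046) for dt in(-.009,.009)])
cv2.imwrite("pics/w7.png",np.uint8(im)[:,:,::-1])
E
```

```text
blob [534 118   6  59 216] [536.9 141.9] box 
  row 137 535 539
  row 157 536 539
blob [ 234  122   41   40 1318] [254.1 141. ] box 
  row 135 234 273
  row 148 235 273
blob [187 152  25  17 218] [197.6 163. ] box 
  row 157 188 192
  row 163 188 211
blob [ 273  156   31  137 3730] [286.4 221.9] box 
  row 201 273 300
  row 247 274 298
[0.50521515 0.02917552 0.28203934] [144.34714411   0.21774107  -4.97204495] 0.051058905644541804 [-0.26727278 -0.4845281  -0.17442771]
0.85 [array([251., 293.]), array([277., 295.]), array([248., 158.]), array([277., 158.])]
0.9 [array([260., 294.]), array([286., 295.]), array([258., 158.]), array([287., 158.])]
0.95 [array([269., 295.]), array([295., 295.]), array([268., 158.]), array([298., 158.])]
1.0 [array([278., 295.]), array([304., 294.]), array([278., 158.]), array([308., 158.])]
```

Run:
```python
from h import *
rows(*rad(.972,h=-.002),5,.6)
```

```text
step mm 13.221546411744486 deg 0.27244227358033873
[[0.0047, 0.0006, 0.0005, 0.0001, 0.0003, 0.0132, 0.6], [0.0047, 0.0006, 0.0005, 0.0001, 0.0004, 0.0132, 0.6], [0.0047, 0.0006, 0.0005, 0.0001, 0.0004, 0.0132, 0.6], [0.0047, 0.0006, 0.0005, 0.0001, 0.0005, 0.0132, 0.6], [0.0047, 0.0006, 0.0005, 0.0001, 0.0005, 0.0132, 0.6]]
```

View pics/w7.png

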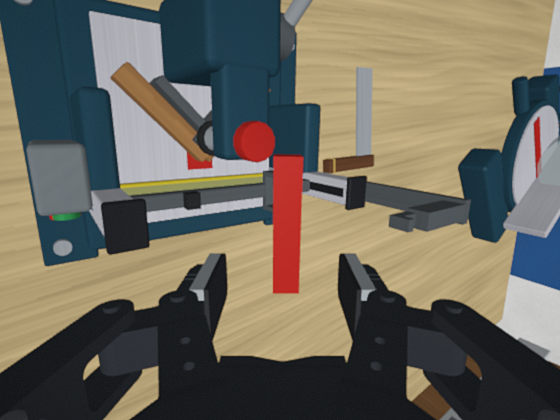

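Emit:
{"api": "apply_moves", "payload": {"series": [[[0.005,0.0005,0.0005,0,0.0005,0.0132,0.6],[0.005,0.0005,0.0005,0,0.0005,0.0132,0.6],[0.005,0.0005,0.0005,0,0.0005,0.0132,0.6],[0.005,0.0005,0.0005,0,0.0005,0.0132,0.6],[0.005,0.0005,0.0005,0,0.0005,0.0132,0.6]]]}}

```text
time: 12.7
tool_pos: [0.5016, -0.0117, 0.2296]
ee_rot: [145.8, -0.1, -5.1]
contact_force: [-1.0, -0.4, -0.4]
width: 0.0511
```

Emit:
{"api": "apply_moves", "payload": {"series": [[[0,0,0,0,0,0,0.6],[0,0,0,0,0,0,0.6],[0,0,0,0,0,0,0.3],[0,0,0,0,0,0,0],[0,0,0,0,0,0,0]]], "grip_force": 80}}

```text
time: 13.12
tool_pos: [0.5021, -0.0097, 0.2299]
ee_rot: [145.8, -0.0, -5.0]
contact_force: [-0.9, 10.1, 15.1]
width: 0.016
```

Emit:
{"api": "apply_moves", "payload": {"series": [[[0,0,0,0,0,0,0],[0,0,0,0,0,0,0],[0,0,0,0,0,0,0]]]}}

```text
time: 13.37
tool_pos: [0.5021, -0.0095, 0.23]
ee_rot: [145.7, -0.0, -5.0]
contact_force: [-1.8, 2.8, 6.0]
width: 0.015
```

Run:
```python
from h import *
p,r,o=pose(); b=rad(.972,h=-.002); print(p,o["width"],o["contact_force"],o["moment"],r.T@o["contact_force"],r.T@(b[0]-p),R.from_matrix(r.T@b[1]).as_rotvec())
st=b
for t in (1.012,1.052): 
    e=rad(t,h=-.002);print(np.round(np.r_[R.from_matrix(st[1].T@e[1]).as_rotvec(),st[1].T@(e[0]-st[0])],4));st=e
```

```text
[ 0.50209447 -0.0094855   0.23000664] 0.015025263544808366 [-1.81087796  2.75345718  6.03298412] [ 0.0737145   0.03158643 -0.21800435] [-2.03778979  1.25931532 -6.44354254] [0.00029366 0.0003365  0.00119387] [-0.00080393 -0.00101801  0.00030199]
[ 0.04   -0.     -0.      0.      0.0043  0.0001]
[ 0.04    0.     -0.     -0.      0.0043  0.0001]
```

Emit:
{"api": "apply_moves", "payload": {"series": [[[0.04,0,0,0,0.0043,0,0],[0.04,0,0,0,0.0043,0,0],[0.04,0,0,0,0.0043,0,0],[0.04,0,0,0,0.0043,0,0],[0,0,0,0,0,0,0]]]}}

```text
time: 13.78
tool_pos: [0.5004, -0.0253, 0.239]
ee_rot: [155.0, -0.1, -5.0]
contact_force: [-1.8, 2.6, 6.2]
width: 0.0151
```

Run:
```python
from h import *
p,r,o=pose(); b=rad(1.132,h=-.002); print(p,o["width"],o["moment"],r.T@o["contact_force"],r.T@(b[0]-p),R.from_matrix(r.T@b[1]).as_rotvec())
```

```text
[ 0.50043263 -0.02532764  0.2390025 ] 0.015113818844986245 [ 0.30605675  0.22710201 -0.25925847] [-1.99406812  0.44923351 -6.64471454] [ 0.00056857 -0.0005096   0.00112456] [-0.00265602 -0.00060071 -0.00100115]
```

Emit:
{"api": "apply_moves", "payload": {"series": [[[0.04,0,0,0,0.0043,0,0],[0.04,0,0,0,0.0043,0,0],[0.04,0,0,0,0.0043,0,0],[0.04,0,0,0,0.0043,0,0],[0.04,0,0,0,0.0043,0,0]]]}}

```text
time: 14.2
tool_pos: [0.4985, -0.0444, 0.2458]
ee_rot: [166.4, 0.1, -5.0]
contact_force: [-2.9, 2.0, 1.5]
width: 0.0151
```

Run:
```python
from h import *
p,r,o=pose(); b=rad(1.332,h=-.002); print(p,o["width"],o["moment"],r.T@o["contact_force"],r.T@(b[0]-p),R.from_matrix(r.T@b[1]).as_rotvec())
print(b[1].T@[0,0,.013])
```

```text
[ 0.49846133 -0.04436849  0.24579583] 0.015059722117787389 [ 0.19214395  0.35086363 -0.3067432 ] [-3.10110391 -1.31446999 -1.8876822 ] [0.00087417 0.00097592 0.00112057] [-0.00138464  0.00085253  0.00083522]
[ 0.          0.00307493 -0.0126311 ]
```

Emit:
{"api": "apply_moves", "payload": {"series": [[[0,0,0,0,0.003,-0.0122,0],[0,0,0,0,0.003,-0.0122,0],[0,0,0,0,0.003,-0.0122,0],[0,0,0,0,0.003,-0.0122,0],[0,0,0,0,0.003,-0.0122,0]]]}}

```text
time: 14.62
tool_pos: [0.4982, -0.0451, 0.3076]
ee_rot: [166.2, 0.1, -5.0]
contact_force: [2.1, -2.6, -8.8]
width: 0.015
```

Emit:
{"api": "apply_moves", "payload": {"series": [[[0,0,0,0,0,0,0],[0,0,0,0,0,0,0]]]}}

```text
time: 14.78
tool_pos: [0.4983, -0.045, 0.3075]
ee_rot: [166.3, 0.1, -5.0]
contact_force: [0.6, -2.1, -6.2]
width: 0.0152
```

Run:
```python
from h import *
from bench import spotter
p,r,o=pose(); b=rad(1.332,h=-.002,lift=.063); print(p,o["width"],o["moment"],o["contact_force"],r.T@(b[0]-p),R.from_matrix(r.T@b[1]).as_rotvec(),"dz",b[0][2]-p[2])
W,im=redbox()
from bench import vision
a=vision.grab_frame("scene");c=vision.grab_frame("side")
cv2.imwrite("pics/w8.png",np.hstack([cv2.resize(a[150:270,170:290],(400,400),interpolation=cv2.INTER_CUBIC),cv2.resize(np.uint8(im),(533,400))[:,133:]])[:,:,::-1])
```

```text
[ 0.49826878 -0.0449651   0.30749584] 0.015235351145514355 [-0.0689753  -0.29851127 -0.15860509] [ 0.63446065 -2.13878265 -6.23262427] [ 0.00101285  0.00068839 -0.00028605] [0.00075117 0.00155368 0.00081762] dz 0.00043949010293770074
blob [ 202  121   39   45 1382] [220.3 143. ] box 
  row 136 202 240
  row 151 205 238
blob [ 262  171   44  189 7000] [282.5 261.3] box 
  row 234 264 302
  row 297 266 298
```

View pics/w8.png

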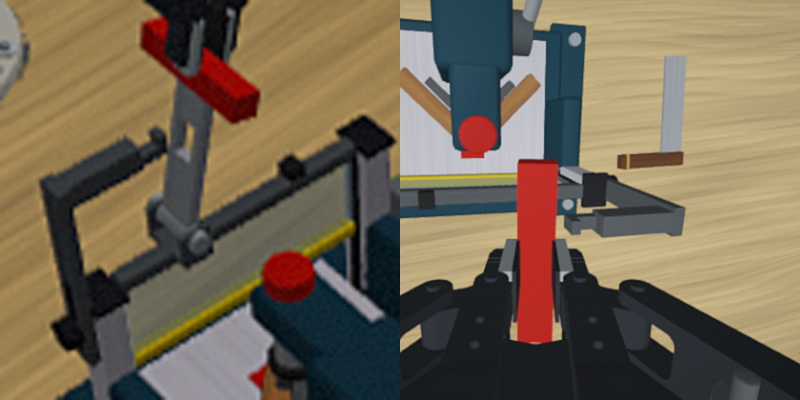

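Emit:
{"api": "apply_moves", "payload": {"series": [[[0.045,0,0,0,0.0048,0.0001,0],[0.045,0,0,0,0.0048,0.0001,0],[0.045,0,0,0,0.0048,0.0001,0],[0.045,0,0,0,0.0048,0.0001,0],[0,0,0,0,0,0,0]]]}}

```text
time: 15.35
tool_pos: [0.4962, -0.0649, 0.3103]
ee_rot: [176.8, 0.1, -5.1]
contact_force: [-0.3, 0.1, -6.4]
width: 0.0145
```

```bash
cat >> h.py <<'E'
def chk(th,lift,h=-.002):
    p,r,o=pose(); b=rad(th,h=h,lift=lift)
    print(p,round(o["width"],4),"F",np.round(o["contact_force"],1),"M",np.round(o["moment"],2),"tool err",np.round(r.T@(b[0]-p),4),np.round(R.from_matrix(r.T@b[1]).as_rotvec(),4),"dz",round(b[0][2]-p[2],4))
E
python3 -c "
from h import *
chk(1.512,.063)"
```

```text
[ 0.49624823 -0.06486694  0.31025642] 0.0145 F [-0.3  0.1 -6.4] M [ 0.15  0.01 -0.18] tool err [ 0.0013 -0.0002 -0.0006] [-0.0024  0.0024 -0.0011] dz 0.0006
```

No obstruction yet; continue leaning.

Emit:
{"api": "apply_moves", "payload": {"series": [[[0.045,0,0,0,0.0048,0.0001,0],[0.045,0,0,0,0.0048,0.0001,0],[0.045,0,0,0,0.0048,0.0001,0],[0,0,0,0,0,0,0]]]}}

```text
time: 15.68
tool_pos: [0.4956, -0.0712, 0.3101]
ee_rot: [-174.6, 0.2, -5.1]
contact_force: [3.6, 38.9, -5.9]
width: 0.0148
```

```bash
python3 -c "
from h import *
chk(1.647,.063)"
```

```text
[ 0.49557206 -0.07115642  0.31014053] 0.0148 F [ 3.6 38.9 -5.9] M [ 5.73 -0.72 -0.23] tool err [ 0.0014  0.008  -0.0013] [-0.0178  0.0035 -0.0013] dz 0.0005
```

```bash
python3 - <<'E'
from h import *
from bench import vision
m=vision.camera_model("wrist");T=m["tool_from_camera"]
p=np.array([.49827,-.04497,.3075]);r=rot([166.3,.1,-5.0]);W=(m["K"],p+r@T[:3,3],r@T[:3,:3]);S=cam("scene")
for fl in(.262,.268,.274,.28,.286):
    P=[W0+RP@np.array([x,y,fl+z-.14]) for x,y,z in((0,-.003,.008),(0,-.009,.008),(0,-.003,0-.008),(0,-.023,.008),(-.007,-.023,.01),(-.007,-.082,.01))]
    print(fl,"wrist(w8)",[tuple(np.round((proj(W,q)[0]*.952+[267,0])).astype(int)) for q in P],"scene(w8)",[tuple(np.round((proj(S,q)[0]-[170,150])/.3).astype(int)) for q in P])
E
python3 - <<'E'
import cv2
a=cv2.imread("pics/w8.png")
l=cv2.resize(a[90:220,20:220],(400,260),interpolation=cv2.INTER_CUBIC); r=cv2.resize(a[160:290,550:700],(300,260),interpolation=cv2.INTER_CUBIC)
cv2.imwrite("pics/w9.png",cv2.hconcat([l,r]))
E
```

```text
0.262 wrist(w8) [(np.int64(565), np.int64(222)), (np.int64(574), np.int64(221)), (np.int64(558), np.int64(215)), (np.int64(594), np.int64(220)), (np.int64(594), np.int64(230)), (np.int64(671), np.int64(224))] scene(w8) [(np.int64(161), np.int64(146)), (np.int64(153), np.int64(150)), (np.int64(163), np.int64(165)), (np.int64(134), np.int64(161)), (np.int64(126), np.int64(153)), (np.int64(43), np.int64(200))]
0.268 wrist(w8) [(np.int64(568), np.int64(225)), (np.int64(577), np.int64(224)), (np.int64(560), np.int64(217)), (np.int64(597), np.int64(222)), (np.int64(598), np.int64(234)), (np.int64(677), np.int64(226))] scene(w8) [(np.int64(160), np.int64(138)), (np.int64(152), np.int64(143)), (np.int64(163), np.int64(158)), (np.int64(133), np.int64(154)), (np.int64(125), np.int64(145)), (np.int64(41), np.int64(192))]
0.274 wrist(w8) [(np.int64(572), np.int64(228)), (np.int64(581), np.int64(227)), (np.int64(563), np.int64(220)), (np.int64(601), np.int64(225)), (np.int64(602), np.int64(237)), (np.int64(683), np.int64(229))] scene(w8) [(np.int64(159), np.int64(131)), (np.int64(151), np.int64(1
[... 253 characters left out ...]
4(606), np.int64(228)), (np.int64(606), np.int64(240)), (np.int64(689), np.int64(232))] scene(w8) [(np.int64(158), np.int64(123)), (np.int64(150), np.int64(128)), (np.int64(161), np.int64(143)), (np.int64(130), np.int64(139)), (np.int64(123), np.int64(130)), (np.int64(38), np.int64(177))]
0.286 wrist(w8) [(np.int64(579), np.int64(235)), (np.int64(588), np.int64(234)), (np.int64(569), np.int64(226)), (np.int64(610), np.int64(232)), (np.int64(611), np.int64(244)), (np.int64(696), np.int64(236))] scene(w8) [(np.int64(157), np.int64(116)), (np.int64(149), np.int64(120)), (np.int64(160), np.int64(136)), (np.int64(129), np.int64(131)), (np.int64(122), np.int64(123)), (np.int64(37), np.int64(170))]
```

Emit:
{"api": "apply_moves", "payload": {"series": [[[-0.045,0,0,0,-0.0048,0,0],[-0.045,0,0,0,-0.0048,0,0],[-0.045,0,0,0,-0.0048,0,0],[-0.045,0,0,0,-0.0048,0,0],[-0.045,0,0,0,-0.0048,0,0]]]}}

```text
time: 16.1
tool_pos: [0.4975, -0.0532, 0.3099]
ee_rot: [171.4, 0.1, -5.0]
contact_force: [-1.4, 0.9, -8.6]
width: 0.015
```

Emit:
{"api": "apply_moves", "payload": {"series": [[[0,0,0,0,0.0006,-0.004,0],[0,0,0,0,0.0006,-0.004,0],[0.045,0,0,0,0.0048,0.0001,0],[0.045,0,0,0,0.0048,0.0001,0],[0.045,0,0,0,0.0048,0.0001,0]]]}}

```text
time: 16.52
tool_pos: [0.496, -0.068, 0.3202]
ee_rot: [179.5, 0.1, -4.9]
contact_force: [-2.8, 4.4, -7.6]
width: 0.0143
```

Emit:
{"api": "apply_moves", "payload": {"series": [[[0.03,0,0,0,0.0032,0.0001,0],[0.03,0,0,0,0.0032,0.0001,0],[0,0,0,0,0,0,0]]]}}

```text
time: 16.77
tool_pos: [0.4952, -0.0757, 0.3198]
ee_rot: [-177.1, 0.1, -5.1]
contact_force: [-2.4, 4.0, -6.3]
width: 0.0152
```

```bash
python3 -c "
from h import *
chk(1.617,.071)"
```

```text
[ 0.49517931 -0.07569948  0.31977629] 0.0152 F [-2.4  4.  -6.3] M [ 1.13  0.23 -0.21] tool err [0.0014 0.0003 0.0009] [-0.0036  0.0021 -0.0017] dz -0.0009
```

Emit:
{"api": "apply_moves", "payload": {"series": [[[0.04,0,0,0,0.0043,0.0001,0],[0.04,0,0,0,0.0043,0.0001,0],[0,0,0,0,0,0,0]]]}}

```text
time: 17.02
tool_pos: [0.4944, -0.0841, 0.3187]
ee_rot: [-172.6, 0.2, -5.1]
contact_force: [-2.4, 4.9, -7.6]
width: 0.0147
```

```bash
python3 -c "
from h import *
chk(1.697,.071)"
```

```text
[ 0.49435044 -0.08408105  0.31867103] 0.0147 F [-2.4  4.9 -7.6] M [ 1.12  0.32 -0.09] tool err [0.0015 0.0005 0.0005] [-0.0025  0.0027 -0.0013] dz -0.0005
```

Emit:
{"api": "apply_moves", "payload": {"series": [[[0.04,0,0,0,0.0043,0.0001,0],[0.04,0,0,0,0.0043,0.0001,0],[0,0,0,0,0,0,0]]]}}

```text
time: 17.27
tool_pos: [0.4935, -0.0923, 0.3169]
ee_rot: [-168.1, 0.2, -5.0]
contact_force: [-2.3, 5.2, -6.6]
width: 0.0145
```

```bash
python3 -c "
from h import *
chk(1.777,.071)
p,r,o=pose(); print(r.T@[0,0,-.004])"
```

```text
[ 0.49349003 -0.09234876  0.31692764] 0.0145 F [-2.3  5.2 -6.6] M [ 0.95  0.46 -0.05] tool err [0.0016 0.0007 0.0001] [-0.0015  0.0034 -0.0013] dz -0.0002
[1.43450859e-05 8.25023828e-04 3.91396601e-03]
```

Emit:
{"api": "apply_moves", "payload": {"series": [[[0,0,0,0,0.0006,0.0029,0],[0,0,0,0,0.0006,0.0029,0],[0,0,0,0,0,0,0],[0,0,0,0,0,0,0]]]}}

```text
time: 17.6
tool_pos: [0.4936, -0.0916, 0.3112]
ee_rot: [-168.2, 0.2, -5.0]
contact_force: [-4.7, 3.6, -7.1]
width: 0.0148
```

Emit:
{"api": "apply_moves", "payload": {"series": [[[0,0,0,0,0.0005,0.0025,0],[0,0,0,0,0,0,0],[0,0,0,0,0,0,0]]]}}

```text
time: 17.85
tool_pos: [0.4936, -0.0916, 0.3088]
ee_rot: [-168.3, 0.2, -5.0]
contact_force: [-4.1, 4.6, -7.7]
width: 0.0148
```

Emit:
{"api": "apply_moves", "payload": {"series": [[[0,0,0,0,0.0005,0.0025,0],[0,0,0,0,0,0,0],[0,0,0,0,0,0,0]]]}}

```text
time: 18.1
tool_pos: [0.4936, -0.0916, 0.3062]
ee_rot: [-168.3, 0.2, -5.0]
contact_force: [-3.7, 3.7, -8.2]
width: 0.0146
```

Emit:
{"api": "apply_moves", "payload": {"series": [[[0,0,0,0,0.0004,0.002,0],[0,0,0,0,0,0,0],[0,0,0,0,0,0,0]]]}}

```text
time: 18.35
tool_pos: [0.4936, -0.0916, 0.3052]
ee_rot: [-168.2, 0.1, -4.9]
contact_force: [-7.4, 3.2, 0.1]
width: 0.0154
```

Emit:
{"api": "apply_moves", "payload": {"series": [[[0,0,0,0,0,0.0005,0],[0,0,0,0,0,0,0],[0,0,0,0,0,0,0]]]}}

```text
time: 18.6
tool_pos: [0.4937, -0.0915, 0.3051]
ee_rot: [-168.3, 0.1, -4.9]
contact_force: [-7.8, 2.6, 3.3]
width: 0.0149
```

```bash
python3 -c "
from h import *
chk(1.777,.0595)
from bench import vision
a=vision.grab_frame('scene');W,im=redbox()
cv2.imwrite('pics/w10.png',np.hstack([cv2.resize(a[150:270,170:290],(400,400),interpolation=cv2.INTER_CUBIC),cv2.resize(np.uint8(im),(533,400))[:,133:]])[:,:,::-1])
"
```

```text
[ 0.49366082 -0.09152803  0.30510193] 0.0149 F [-7.8  2.6  3.3] M [0.88 1.32 0.06] tool err [ 0.0015  0.0014 -0.0004] [0.0012 0.0023 0.0006] dz 0.0001
blob [ 226  121   34   37 1017] [242.3 139.1] box 
  row 133 227 258
  row 145 227 259
blob [264 150  21  14 165] [275.5 158.7] box 
  row 154 280 284
  row 159 264 284
blob [ 262  172   44  189 7012] [282.4 261.6] box 
  row 235 263 303
  row 298 266 298
```

View pics/w10.png

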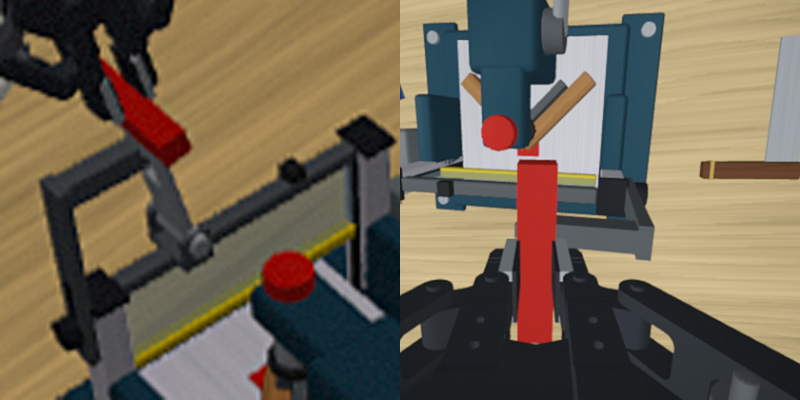

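Emit:
{"api": "apply_moves", "payload": {"series": [[[0,0,0,0,0,0,0.4],[0,0,0,0,0,0,0.4],[0,0,0,0,0,0,0.4],[0,0,0,0,0,0,0.4]]]}}

```text
time: 19.03
tool_pos: [0.4953, -0.0922, 0.3047]
ee_rot: [-168.2, -0.1, -5.0]
contact_force: [-0.6, 1.1, -0.5]
width: 0.0341
```

Emit:
{"api": "apply_moves", "payload": {"series": [[[0,0,0,0,0,-0.01,0.4],[0,0,0,0,0,-0.02,0.4],[0,0,0,0,0,-0.03,0.4],[0,0,0,0,0,-0.03,0.4],[0,0,0,0,0,0,0.4]]]}}

```text
time: 19.45
tool_pos: [0.4952, -0.112, 0.3986]
ee_rot: [-168.3, -0.5, -5.0]
contact_force: [0.1, 0.0, 0.2]
width: 0.0341
```

Run:
```python
from h import *
from bench import spotter,vision
p,r,o=pose(); print(p,o["width"],o["contact_force"])
W,im=redbox()
for th,l in((1.7,.0595),(1.777,.0595),(1.85,.0595),(1.777,.05)):
  print(th,l,[np.round(proj(W,W0+RP@(np.array([x,.124*np.cos(th)-dt*np.sin(th),l+.124*np.sin(th)+dt*np.cos(th)])))[0]) for x in(-.046,.046) for dt in(-.009,.009)])
S,D=cam("scene"),cam("side")
for n,c in(("scene",S),("side",D)):
    vision.grab_frame(n)
    for l,rr in(("bar_grip",.115),("bar_slot",.078)):
        f=spotter.spot_point(n,l); print(n,l,[np.round(d["centre"],1) for d in f[:1]],proj(c,W0+RP@np.array([0,rr*np.cos(1.777),.0595+rr*np.sin(1.777)])))
```

```text
[ 0.49515582 -0.11196969  0.39860055] 0.03411914333210937 [0.14069437 0.01175588 0.16538903]
blob [239 127  25  28 574] [250.9 140.4] box 
  row 136 239 263
  row 145 239 263
blob [ 266  150   29  129 2885] [280.9 215.4] box 
  row 193 270 293
  row 236 270 292
1.7 0.0595 [array([259., 279.]), array([282., 280.]), array([256., 158.]), array([282., 158.])]
1.777 0.0595 [array([271., 279.]), array([294., 279.]), array([270., 158.]), array([296., 158.])]
1.85 0.0595 [array([283., 280.]), array([306., 279.]), array([283., 158.]), array([309., 158.])]
1.777 0.05 [array([274., 274.]), array([296., 274.]), array([273., 157.]), array([298., 157.])]
scene bar_grip [array([209.2, 180.3])] [[207.46869309 182.5548975 ]]
scene bar_slot [array([215.4, 192.2])] [[212.66797931 194.53869506]]
side bar_grip [array([329.2, 143.2])] [[330.55398786 142.86153634]]
side bar_slot [array([330.5, 158.4])] [[327.95980693 157.36259487]]
```

```bash
python3 -c "
from bench import job; print(job.sign_off())"
```

```text
the job is handed in; nothing more can be done
None
```

The guard is open and hanging from the keeper's notch. The gripper has let go and is about 95 mm clear, and the job is handed in at about 20 s of the 61 s allowed.

**What I did:** I swung the bar up with a grasp on the front end of the tee grip, then took it again from above. From there I lifted the guard, leaned the bar over the tongue, lowered it until the load came off the wrist, and let go.

**Last checks:**
- **Seating:** while lowering, the vertical wrist force went from -8.2 N to about 0, so the notch took the weight. This was at a guard lift of about 59.5 mm (34 to 78 allowed).
- **Hanging after release:** the wrist picture matched a bar angle of about 1.77 rad with the guard still at that height. That puts the slot edge at about y = -61 mm of the press. The two fixed cameras agreed within about 3 pixels.
- **Not measured:** I did not measure how still the guard hangs. I also did not measure the square, offcut and tray after the start. Nothing touched them that I know of.

**What went wrong on the way:**
- The first grasp from above was too shallow and slipped off the bar without harm. A deeper grasp held.
- The first lean hit the tongue's tip at about 1.57 rad with 39 N of sideways wrist force, close to the 40 N limit on arm pressure. I had judged the notch about 8 mm too low. I backed off, raised the guard 8 mm, and the bar went on.

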